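Clear the packed-bed station after a run

TASK

Clear the bench after the catalyst run: tip the spent blocks out of the three steel beakers into the yellow waste tray and stand the emptied beakers upright on the blue pad, wholly on it. Lay every column that is out on its side in the cradle rack, one to a saddle, down in the V of both supports. Leave the bottle, jar and vial alone.

Things in the scene. Friction and masses are not known exactly. Their poses are not given: they have to be found in the camera images.
- beaker1_mid (a point): Centre of a straight, open-topped stainless steel beaker, outside diameter 60 mm, height 65 mm, wall 3 mm, floor 4 mm; this point is on its axis, 32.5 mm above its underside; z points out of the mouth. About 120 g. At the start it stands on the bench with one or two blocks in it. The glazed blocks slide easily on the polished steel (friction about 0.25), so they run out once it is tipped to about 110 deg from upright.
- beaker2_mid (a point): Centre of a straight, open-topped stainless steel beaker, outside diameter 60 mm, height 65 mm, wall 3 mm, floor 4 mm; this point is on its axis, 32.5 mm above its underside; z points out of the mouth. About 120 g. At the start it stands on the bench with one or two blocks in it. The glazed blocks slide easily on the polished steel (friction about 0.25), so they run out once it is tipped to about 110 deg from upright.
- beaker3_mid (a point): Centre of a straight, open-topped stainless steel beaker, outside diameter 60 mm, height 65 mm, wall 3 mm, floor 4 mm; this point is on its axis, 32.5 mm above its underside; z points out of the mouth. About 120 g. At the start it stands on the bench with one or two blocks in it. The glazed blocks slide easily on the polished steel (friction about 0.25), so they run out once it is tipped to about 110 deg from upright.
- block1_mid (a point): Centre of a terracotta-coloured spent ceramic catalyst block, a 16 mm cube of 12 g, at the start loose inside one of the three beakers. May be absent.
- block2_mid (a point): Centre of a terracotta-coloured spent ceramic catalyst block, a 16 mm cube of 12 g, at the start loose inside one of the three beakers. May be absent.
- block3_mid (a point): Centre of a terracotta-coloured spent ceramic catalyst block, a 16 mm cube of 12 g, at the start loose inside one of the three beakers. May be absent.
- block4_mid (a point): Centre of a terracotta-coloured spent ceramic catalyst block, a 16 mm cube of 12 g, at the start loose inside one of the three beakers. May be absent.
- block5_mid (a point): Centre of a terracotta-coloured spent ceramic catalyst block, a 16 mm cube of 12 g, at the start loose inside one of the three beakers. May be absent.
- block6_mid (a point): Centre of a terracotta-coloured spent ceramic catalyst block, a 16 mm cube of 12 g, at the start loose inside one of the three beakers. May be absent.
- tray: Yellow open waste tray fixed to the bench: outside 170 mm (x) by 170 mm (y), 45 mm high, walls and floor 5 mm. Origin at the centre of its underside, z up.
- pad: Blue rectangular drip pad fixed to the bench: 140 mm (x) by 290 mm (y), 4 mm thick. Origin at the centre of its underside, z up. Room for all three beakers, side by side along its y.
- column1_mid (a point): Centre of a small packed-bed column: white and amber round tube of 30 mm diameter and 92 mm length between two red square end caps (34 x 34 mm, 10 mm thick), 112 mm long overall; z along its axis. About 140 g. At the start it stands upright on one cap on the bench. May be absent.
- column2_mid (a point): Centre of a small packed-bed column: white and amber round tube of 30 mm diameter and 92 mm length between two red square end caps (34 x 34 mm, 10 mm thick), 112 mm long overall; z along its axis. About 140 g. At the start it stands upright on one cap on the bench. May be absent.
- column3_mid (a point): Centre of a small packed-bed column: white and amber round tube of 30 mm diameter and 92 mm length between two red square end caps (34 x 34 mm, 10 mm thick), 112 mm long overall; z along its axis. About 140 g. At the start it stands upright on one cap on the bench. May be absent.
- rack: Cradle rack fixed to the bench: black base 100 mm (x) by 240 mm (y), 8 mm thick, with three saddles side by side along y, 78 mm apart. Each saddle is a pair of grey upright V supports (8 mm thick, centred 32 mm either side of the middle, tops 49 mm above the bench, V 90 deg and 40 mm wide at the top), which carry the round tube of a column lying along the rack's x, its caps overhanging outside the supports. Origin at the centre of its underside, z up.
- saddle1 (a point): Where the centre of a column lies when it rests fully in this saddle: 50 mm above the bench, midway between the two V supports. Axes as the rack's; along x the column has about 10 mm of play either way. Which end faces which way does not matter.
- saddle2 (a point): Where the centre of a column lies when it rests fully in this saddle: 50 mm above the bench, midway between the two V supports. Axes as the rack's; along x the column has about 10 mm of play either way. Which end faces which way does not matter.
- saddle3 (a point): Where the centre of a column lies when it rests fully in this saddle: 50 mm above the bench, midway between the two V supports. Axes as the rack's; along x the column has about 10 mm of play either way. Which end faces which way does not matter.
- amber_bottle: Amber bottle, 48 mm diameter, 110 mm high; a bystander to leave alone. Origin on its underside.
- jar: Glass jar, 52 mm diameter, 60 mm high; a bystander to leave alone. Origin on its underside.
- vial: Small glass vial, 28 mm diameter, 50 mm high; a bystander to leave alone. Origin on its underside.

How it is judged:
By the outcome, as a careful person would: the job done as asked, in the order asked, and still so for the second after the job is handed in, with the robot touching nothing.
Of block1, block2, block3, block4, block5, block6 only 5 to 6 are there at a start; the rules pass over those that are not, and their reading is None.
Of column1, column2, column3 only 2 to 3 are there at a start; the rules pass over those that are not, and their reading is None.
At some moment in a run one of beaker1, beaker2, beaker3 may be knocked a few centimetres aside while the robot is not near it.
It also fails if it takes over 210 s, if anything falls off the work surface, if the arm or the gripper's body presses on something with over 40 N, if the wrist force passes 120 N, or if a joint passes its speed limit or range.

ROBOT

A 6-joint arm with a two-finger parallel gripper is mounted at the origin on the work surface. World frame = base frame: x ahead of the robot, y to its left, z up, the work surface at z = 0. Lengths are in m, angles in degrees, forces in N, time in s.
With the tool pointing down it reaches from about 0.4 to 0.825 m from the base axis. Payload 7 kg.
Tool frame: the origin (TCP) lies midway between the tips of the shut fingers; the grasp point (between the pads) lies ctrl.tcp_to_grasp behind it (ctrl.tcp_to_grasp is the distance from the TCP to the grasp point, in m); z points along the fingers, y is the line along which they close (so a half turn about z gives the same grasp; the last joint's range is limited). The gripper opens to 88 mm and grips with 3 to 60 N. Pads are 19 mm wide; open, the fingers measure 130 mm over their backs; the gripper's body (78 mm by 193 mm) begins 47 mm behind the grasp point.
Start: joints at [84.861, 20.546, 0.682, 0, -70.136, -16.507], TCP at [0.249, 0.627, 0.227] pointing down, gripper open.
Joint ranges: [-176.03, 176.03], [-82.01, 121.73], [-58.28, 71.71], [-173.87, 95.51], [-174.79, -0.11], [-173.66, 173.66]. Speed limits (degrees/s): [136.94, 136.94, 172.46, 180, 180, 180].

INTERFACE

Orientations are given as [roll, pitch, yaw] about the fixed x, y, z axes, in that order (R = Rz(yaw) Ry(pitch) Rx(roll)).
In Python, from plant import ctrl, imaging, close_job gives the robot as it stands.
- The arm moves only by the shell command python3 -m crank 'ROWS'. ROWS is JSON, a list of rows, each a list of 3 entries, a list of its own where there are three numbers: the shift along the world's x, y, z in m, then the turn, a rotation vector about the world's x, y, z in degrees, then the opening, from -1 (shut) to 1 (fully open), so that 0 is half open. A call has 1 to 12 rows; each row shifts and turns the commanded pose from where the row before left it; what a row does not reach is not made up. A row lasts 1/10 s, in which the tool goes at most 50 mm and 8.59 degrees, less where a joint would pass 70% of its speed; a pose out of reach is approached as far as the arm can. A call is refused whole if a number of a shift passes 0.05 or a number of a turn 8.59, either way. A call with a gripper value outside its range is refused whole. The fingers move at their own pace and stop on an object; the grip force is fixed at half the most. Time passes only in rows, so rows that do not move let the fingers close. It gives the time, the measured TCP pose, the force, the opening and the grip force at its end, in the units of the state.
- ctrl.get_obs(): the state, without advancing time (a new reading comes with each control period).
- imaging.snapshot(name): name is "side" or "top"; returns (picture, depth): 384x512x3 uint8, blue, green, red; 384x512 float32, m along the optical axis (not along the pixel's ray), 0 where there is no reading.
- imaging.camera_model(name): a dict with "mtx" (3x3 intrinsics, pixels), "R" (3x3) and "t" (3): a world point X has camera coordinates R X + t. Camera axes: x right, y down, z forward; pixel columns grow to the right and rows downward; lengths in m; the calibration is good to about 2 mm. A picture is of the moment at which its call begins. camera_model takes no time and is no camera call.
- close_job(): hands the job in; it is judged then, once.
The state is a dict: "clock": time; "joint_pos": joint angles; "qvel": joint speeds; "tau": joint torques, N m; "tool_pos": TCP position; "orientation": TCP orientation; "force": force on the tool from outside, world axes, zero at the start; "moment": the same for the moment, N m; "opening": finger opening in m; "gripper_force": force on a finger pad.
Only numpy, scipy, OpenCV 4.12 (cv2) and the standard library are available. Lean on these libraries where they do the work, as an engineer would, in place of code of your own. Each camera call takes 0.05 s, during which the arm holds its last target. There are 200 camera calls.

## Working session

There is one attempt and no reset: what is moved stays moved. The work goes in short steps, Python scripts to look and compute and a shell command to move; the robot and the scene stay as the last step left them, time stands still between calls to the robot, and variables do not carry over. Pictures are saved under pics/ and viewed, at most 14 in all, crops included, and the job is handed in when it is done.

```bash
ls; mkdir -p pics
python3 - <<'E'
from plant import ctrl, imaging
import cv2,numpy as np
print(ctrl.tcp_to_grasp, ctrl.get_obs())
for n in("top","side"):
    im,d=imaging.snapshot(n); m=imaging.camera_model(n); print(n,m)
    cv2.imwrite(f"pics/{n}0.png",im); np.save(f"pics/{n}0.npy",d)
E
```

```text
pics
0.0188 {'clock': 0.0, 'joint_pos': array([ 8.48597770e+01,  2.05898878e+01,  6.32199463e-01, -1.99883757e-02,
       -7.01348900e+01, -1.65069858e+01]), 'qvel': array([-0.00101402,  0.00408044,  0.00617457, -0.00873343,  0.01874266,
       -0.04168007]), 'tau': array([ 3.70185335e-04, -5.82723391e+01,  2.93047625e+01,  6.99716985e+00,
        6.90389556e-03, -1.56794044e-04]), 'tool_pos': array([0.24884464, 0.62691969, 0.2256286 ]), 'orientation': array([ 1.79905898e+02, -8.29117402e-03, -2.16540094e+01]), 'force': array([-0.47704284, -0.577351  ,  0.11241633]), 'moment': array([ 0.04893752,  0.04713588, -0.02048471]), 'gripper_force': 0.0, 'opening': 0.08745797599685388}
top {'mtx': array([[360.53096316,   0.        , 251.82541552],
       [  0.        , 360.53096316, 195.00921477],
       [  0.        ,   0.        ,   1.        ]]), 'R': array([[-0.02414377, -0.99896564, -0.03853228],
       [-0.99173251,  0.02879243, -0.12505048],
       [ 0.12603057,  0.03519453, -0.99140186]]), 't': array([0.06744514, 0.53109373, 0.98477247])}
side {'mtx': array([[471.20930061,   0.        , 260.54814202],
       [  0.        , 471.20930061, 180.50108285],
       [  0.        ,   0.        ,   1.        ]]), 'R': array([[ 0.82013413, -0.57210551,  0.00867671],
       [-0.44487578, -0.64713531, -0.61911343],
       [ 0.35981321,  0.50389599, -0.78525364]]), 't': array([-0.45047597,  0.30021908,  1.22821846])}
```

View pics/top0.png

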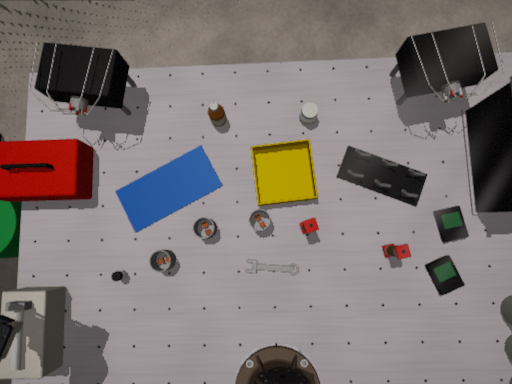

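View pics/side0.png

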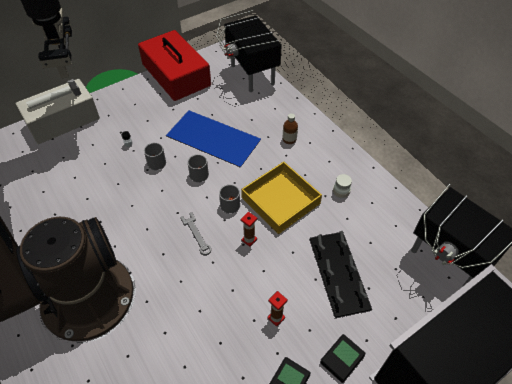

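The top view shows the pad at (170,188), the tray at (285,173) and the rack at (382,176). The beakers are at (206,229), (261,222) and (163,261), each holding red blocks. Only two columns are out, at (310,227) and (397,251). The bystanders are the bottle (217,115), jar (309,113) and vial (118,276).

```bash
cat > h.py <<'E'
import numpy as np,cv2
from plant import ctrl,imaging
from scipy.spatial.transform import Rotation as Ro
def cloud(n,d):
    m=imaging.camera_model(n);K=m["mtx"];v,u=np.mgrid[:384,:512]
    c=np.stack([(u-K[0,2])/K[0,0]*d,(v-K[1,2])/K[1,1]*d,d],-1)
    return (c-m["t"])@m["R"]
def shot(n,tag):
    im,d=imaging.snapshot(n);cv2.imwrite(f"pics/{n}_{tag}.png",im);return im,d,cloud(n,d)
def st():
    o=ctrl.get_obs();R=Ro.from_euler("xyz",o["orientation"],degrees=True).as_matrix()
    g=o["tool_pos"]-ctrl.tcp_to_grasp*R[:,2]
    print("t%.1f"%o["clock"],"tcp",o["tool_pos"].round(4),"grasp",g.round(4),"q",o["joint_pos"].round(1),"F",o["force"].round(1),"op %.4f gf %.1f"%(o["opening"],o["gripper_force"]))
    print("z",R[:,2].round(3),"y",R[:,1].round(3));return o,R,g
E
python3 - <<'E'
from h import *
for n in("top","side"):
    im=cv2.imread(f"pics/{n}0.png");d=np.load(f"pics/{n}0.npy");P=cloud(n,d)
    hsv=cv2.cvtColor(im,cv2.COLOR_BGR2HSV)
    ok=(d>0)&(P[...,0]>.2)&(P[...,0]<.9)&(abs(P[...,1])<.6)
    print(n,"bench z",np.median(P[ok][:,2]))
    # coloured fixtures
    for nm,m,z in(("pad",cv2.inRange(hsv,(105,150,60),(125,255,255)),.004),("tray",cv2.inRange(hsv,(20,150,50),(35,255,255)),.045)):
        m=(m>0)&ok
        if nm=="tray":m&=abs(P[...,2]-.045)<.006
        q=P[m][:,:2].astype(np.float32);print(nm,m.sum(),cv2.minAreaRect(q*1000), np.median(P[m][:,2]))
    m=(ok&(P[...,2]>.003)&(P[...,2]<.06)&(im.max(2)<70)).astype(np.uint8)
    m=cv2.morphologyEx(m,cv2.MORPH_OPEN,np.ones((2,2)))
    k,l,s,c=cv2.connectedComponentsWithStats(m)
    for i in range(1,k):
        if s[i,4]>300: print("dark",s[i],cv2.minAreaRect((P[l==i][:,:2]*1000).astype(np.float32)))
    m=(ok&(P[...,2]>.015)).astype(np.uint8)
    k,l,s,c=cv2.connectedComponentsWithStats(m)
    for i in range(1,k):
        if s[i,4]>25:
            q=P[l==i];zt=np.percentile(q[:,2],97);t=q[q[:,2]>zt-.012]
            (cx,cy),r=cv2.minEnclosingCircle((t[:,:2]*1000).astype(np.float32))
            print(c[i].round(0),s[i,4],"ztop %.3f"%zt,"circ",round(cx),round(cy),"r",round(r),"mean",(t.mean(0)*1000).round(0))
E
```

```text
top bench z -0.0005608753447234923
pad 4403 ((564.7085571289062, 300.668212890625), (138.77716064453125, 287.3077087402344), 26.97508430480957) 0.00206466055314055
tray 387 ((596.2714233398438, -38.209129333496094), (170.86666870117188, 167.63583374023438), 5.262231349945068) 0.042824485522817514
dark [ 466  107   23  106 1125] ((469.3474426269531, -347.7546691894531), (265.0673828125, 692.914794921875), 31.045862197875977)
dark [ 81 145  13  55 478] ((485.2767333984375, 311.23779296875), (591.933349609375, 145.59854125976562), 60.758121490478516)
dark [ 339  148   89   59 2358] ((555.01904296875, -204.87786865234375), (207.36695861816406, 495.61590576171875), 11.446426391601562)
dark [437 207  32  36 560] ((399.97283935546875, -269.35406494140625), (92.41822814941406, 566.1278686523438), 8.423074722290039)
dark [427 257  38  39 637] ((320.0783386230469, -254.95773315429688), (560.3187255859375, 105.50789642333984), 83.49752807617188)
[445.  66.] 5336 ztop 0.201 circ 842 -458 r 115 mean [ 821. -463.  200.]
[84. 81.] 4704 ztop 0.199 circ 824 470 r 103 mean [815. 477. 200.]
[33. 68.] 4
[... 3722 characters left out ...]
9. 226.] 324 ztop 0.114 circ 440 -98 r 22 mean [ 439. -100.  110.]
[342. 239.] 64 ztop 0.047 circ 643 -262 r 23 mean [ 643. -260.   42.]
[320. 243.] 61 ztop 0.049 circ 580 -236 r 24 mean [ 584. -234.   44.]
[351. 263.] 68 ztop 0.048 circ 611 -333 r 22 mean [ 612. -332.   42.]
[328. 268.] 67 ztop 0.047 circ 556 -309 r 23 mean [ 554. -306.   43.]
[362. 290.] 75 ztop 0.048 circ 581 -406 r 23 mean [ 582. -404.   43.]
[338. 295.] 74 ztop 0.047 circ 524 -382 r 23 mean [ 524. -379.   42.]
[277. 306.] 355 ztop 0.113 circ 368 -328 r 23 mean [ 367. -328.  110.]
[343. 357.] 1122 ztop 0.025 circ 439 -500 r 55 mean [ 436. -502.   21.]
[290. 373.] 686 ztop 0.025 circ 306 -467 r 48 mean [ 312. -460.   21.]
```

```bash
python3 -m crank '[[[0.01,-0.04,0.01],[0,0,0],1],[[0.01,-0.04,0.01],[0,0,0],1],[[0.01,-0.04,0.01],[0,0,0],1],[[0.01,-0.04,0.01],[0,0,0],1],[[0.01,-0.04,0.01],[0,0,0],1],[[0.01,-0.04,0.01],[0,0,0],1],[[0.02,-0.04,0.01],[0,0,0],1],[[0.02,-0.04,0],[0,0,0],1],[[0.02,-0.04,0],[0,0,0],1],[[0.02,-0.04,0],[0,0,0],1],[[0.02,-0.04,0],[0,0,0],1],[[0,0,0],[0,0,0],1]]'; python3 -c "from h import *;st()"
python3 -m crank '[[[0,0,0],[0,0,8],1],[[0,0,0],[0,0,8],1],[[0,0,0],[0,0,8],1],[[0,0,0],[0,0,8],1],[[0,0,0],[0,0,8],1],[[0,0,0],[0,0,0],1]]';  python3 -c "from h import *;st()"
python3 -m crank '[[[0,0,0],[0,-8,0],1],[[0,0,0],[0,-8,0],1],[[0,0,0],[0,-8,0],1],[[0,0,0],[0,-8,0],1],[[0,0,0],[0,-8,0],1],[[0,0,0],[0,0,0],1]]';  python3 -c "from h import *;st()"
```

```text
clock: 1.3
tool_pos: [0.41, 0.1834, 0.2965]
orientation: [180.0, -0.0, -21.9]
force: [0.2, -0.0, 0.1]
opening: 0.0879
gripper_force: 0.0
t1.3 tcp [0.41   0.1834 0.2965] grasp [0.41   0.1834 0.3153] q [ 49.4  -3.8 -19.4   0.  -74.5  18.7] F [ 0.2 -0.   0.1] op 0.0879 gf 0.0
z [-0.    -0.001 -1.   ] y [-0.373 -0.928  0.001]
clock: 1.9
tool_pos: [0.4087, 0.1875, 0.2963]
orientation: [180.0, 0.0, 18.5]
force: [-0.4, -1.0, 0.7]
opening: 0.0877
gripper_force: 0.0
t1.9 tcp [0.4087 0.1875 0.2963] grasp [0.4087 0.1875 0.3151] q [ 49.9  -3.8 -19.4  -0.  -74.4  58.6] F [-0.4 -1.   0.7] op 0.0877 gf 0.0
z [-0. -0. -1.] y [ 0.317 -0.948  0.   ]
clock: 2.5
tool_pos: [0.4112, 0.1952, 0.3112]
orientation: [166.2, -37.1, 22.6]
force: [0.9, -1.0, -1.5]
opening: 0.0878
gripper_force: 0.0
t2.5 tcp [0.4112 0.1952 0.3112] grasp [0.3993 0.1951 0.3257] q [ 78.1 -23.3 -58.   47.9 -56.4   1.8] F [ 0.9 -1.  -1.5] op 0.0878 gf 0.0
z [ 0.632  0.006 -0.775] y [ 0.241 -0.952  0.19 ]
```

```bash
cat >> h.py <<'E'
import json
def log():
    o=ctrl.get_obs();open("log.txt","a").write(json.dumps([list(map(float,o[k])) for k in("joint_pos","tool_pos","orientation")])+"\n")
E
S="python3 -c 'from h import *;st();log()'"
eval $S
python3 -m crank '[[[0,0,0.02],[0,8,0],1],[[0,0,0.02],[0,8,0],1],[[0,0,0.02],[0,8,0],1],[[0,0,0],[0,8,0],1],[[0,0,0],[0,6,0],1],[[0,0,0],[0,0,0],1]]'>/dev/null; eval $S
python3 -m crank '[[[0,0,0],[8,0,0],1],[[0,0,0],[8,0,0],1],[[0,0,0],[8,0,0],1],[[0,0,0],[8,0,0],1],[[0,0,0],[8,0,0],1],[[0,0,0],[0,0,0],1]]'>/dev/null; eval $S
python3 -m crank '[[[0,0,0],[-8,0,0],1],[[0,0,0],[-8,0,0],1],[[0,0,0],[-8,0,0],1],[[0,0,0],[-8,0,0],1],[[0,0,0],[-8,0,0],1],[[0,0,0],[0,0,0],1]]'>/dev/null; eval $S
python3 -m crank '[[[0,0,0],[-8,0,0],1],[[0,0,0],[-8,0,0],1],[[0,0,0],[-8,0,0],1],[[0,0,0],[-8,0,0],1],[[0,0,0],[-8,0,0],1],[[0,0,0],[0,0,0],1]]'>/dev/null; eval $S
```

```text
t2.5 tcp [0.4112 0.1952 0.3112] grasp [0.3993 0.1951 0.3257] q [ 78.1 -23.3 -58.   47.9 -56.4   1.8] F [ 0.9 -1.  -1.5] op 0.0878 gf 0.0
z [ 0.632  0.006 -0.775] y [ 0.241 -0.952  0.19 ]
t3.1 tcp [0.4141 0.1892 0.3598] grasp [0.4134 0.1895 0.3786] q [ 51.5  -5.6 -14.    2.3 -80.9  55.9] F [-0.6 -1.3 -0.4] op 0.0877 gf 0.0
z [ 0.039 -0.014 -0.999] y [ 0.305 -0.952  0.025]
t3.7 tcp [0.4128 0.1847 0.3594] grasp [0.4118 0.1727 0.3739] q [ 14.1  -8.5 -11.4 -38.5 -75.9  98.2] F [ 0.4 -1.2 -0.1] op 0.0876 gf 0.0
z [ 0.05   0.636 -0.77 ] y [ 0.298 -0.746 -0.596]
t4.3 tcp [0.4117 0.1916 0.3603] grasp [0.4108 0.192  0.379 ] q [ 52.5  -5.9 -14.5   2.9 -80.7  55.4] F [ 0.   0.3 -1.1] op 0.0876 gf 0.0
z [ 0.047 -0.02  -0.999] y [ 0.315 -0.948  0.034]
t4.9 tcp [0.4118 0.1903 0.3582] grasp [0.4109 0.2027 0.3723] q [  66.1   11.3  -14.5   18.5 -101.5   40.8] F [ 0.7  0.1 -0.8] op 0.0872 gf 0.0
z [ 0.047 -0.66  -0.75 ] y [ 0.314 -0.703  0.638]
```

```bash
cat > fk.py <<'E'
import numpy as np,json
from scipy.spatial.transform import Rotation as Ro
from scipy.optimize import least_squares
E=lambda a,d:Ro.from_euler(a,d,degrees=True).as_matrix()
def frames(q):
    A=E("z",q[0]);B=A@E("y",q[1]);C=A@E("y",q[1]-q[2]);D=C@E("x",-q[3]);F=D@E("y",-q[4]);return A,B,C,D,F
def rot(q): return frames(q)[4]@E("x",-q[5])@np.array(M)
def feats(q):
    A,B,C,D,F=frames(q)
    return np.column_stack([A[:,0],A[:,1],A[:,2],B[:,2],C[:,0],C[:,2],F[:,0],F[:,1],F[:,2]])
M=np.eye(3)
if __name__=="__main__":
    L=[json.loads(l) for l in open("log.txt")]
    L+=[[[84.86,20.59,.632,-.02,-70.135,-16.507],[.24884,.62692,.22563],[179.906,-.008,-21.654]],[[49.4,-3.8,-19.4,0,-74.5,18.7],[.41,.1834,.2965],[180,0,-21.9]]]
    for s in(1,-1):
        Ms=[(frames(q)[4]@E("x",s*q[5])).T@E("xyz",o) for q,p,o in L];print(s,np.mean(Ms,0).round(3).tolist(),np.std(Ms,0).max())
    X=np.vstack([feats(q) for q,p,o in L]);y=np.hstack([p for q,p,o in L])
    Xa=np.vstack([X,1e-3*np.eye(9)]);w=np.linalg.lstsq(Xa,np.r_[y,np.zeros(9)],rcond=None)[0]
    print(w.round(4),(X@w-y).round(4).reshape(-1,3));np.save("w.npy",w)
E
python3 fk.py
```

```text
1 [[-0.0, 0.0, 1.0], [-0.156, -0.385, 0.0], [0.385, -0.156, 0.0]] 0.6935888701794498
-1 [[-0.0, 0.0, 1.0], [-1.0, 0.0, -0.0], [-0.0, -1.0, 0.0]] 0.0005779866348420572
[-0.     -0.      0.1988  0.6016  0.4636  0.      0.378  -0.1918  0.    ] [[ 0.      0.      0.    ]
 [ 0.     -0.      0.    ]
 [ 0.     -0.      0.    ]
 [ 0.     -0.      0.    ]
 [ 0.      0.      0.    ]
 [ 0.      0.      0.    ]
 [-0.0001  0.     -0.0001]]
```

```bash
cat > ik.py <<'E'
from fk import *
import fk
fk.M=np.array([[0,0,1.],[-1,0,0],[0,-1,0]])
w=np.load("w.npy")
lo=np.array([-176.03,-82.01,-58.28,-173.87,-174.79,-173.66]);hi=np.array([176.03,121.73,71.71,95.51,-.11,173.66])
G=.0188
def fkin(q): return feats(q)@w, rot(q)
def ik(g,R,q0):
    p=g+G*R[:,2]
    f=lambda q:np.r_[(feats(q)@w-p)*20,(Ro.from_matrix(R.T@rot(q))).as_rotvec()*3]
    r=least_squares(f,np.clip(q0,lo+.5,hi-.5),bounds=(lo,hi),x_scale=50,max_nfev=60)
    q=r.x;return q,np.abs(r.fun).max()<.02,min((q-lo).min(),(hi-q).min())
def tool(az,a,roll=0):
    """tool z at azimuth az, a below horizontal, y horizontal (left of az), rolled about z"""
    z=Ro.from_euler("z",az,degrees=True).apply([np.cos(np.radians(a)),0,-np.sin(np.radians(a))])
    y=Ro.from_euler("z",az,degrees=True).apply([0,1,0]);R=np.column_stack([np.cross(y,z),y,z])
    return R@E("z",roll)
def body(R,g):
    c=np.array([[x,y,-z] for x in(-.039,.039) for y in(-.0965,.0965) for z in(.047,.2)]);return (g+c@R.T)
def wrist(q):
    A,B,C,D,F=frames(q);W=w[2]*A[:,2]+w[3]*B[:,2]+w[4]*C[:,0];return W,W+w[7]*F[:,1]
seeds=[np.array(s,float) for s in([40,0,-20,0,-75,20],[60,10,-15,-60,-90,-60],[60,10,-15,60,-90,60],[10,-10,-12,-60,-75,100],[66,11,-15,18,-100,-100],[30,0,-30,40,-60,-140])]
def ikm(g,R,seeds=seeds):
    b=None
    for s in seeds:
        q,ok,m=ik(g,R,s)
        if ok and (b is None or m>b[1]): b=(q,m)
    return b
E
cat > t1.py <<'E'
from ik import *
import sys
for nm,xy in(("A",(.460,.034)),("B",(.443,.189)),("C",(.356,.308)),("c1",(.44,-.098)),("c2",(.368,-.326))):
    for a in(20,35):
        print(nm,a,end=" : ")
        for az in range(-180,180,20):
            z=.04 if nm in"ABC" else .064
            s=[x+np.array([np.degrees(np.arctan2(xy[1],xy[0]))-24,0,0,0,0,0]) for x in seeds]
            b=ikm(np.array([*xy,z]),tool(az,a),s) or ikm(np.array([*xy,z]),tool(az,a,180),s)
            if b and b[1]>2: print(f"{az}:{b[1]:.0f}(W{wrist(b[0])[0][2]*100:.0f},q{b[0].round(0).astype(int).tolist()})",end=" ")
        print()
E
time python3 t1.py
```

```text
A 20 : -180:63(W20,q[16, 56, 9, -16, -112, 78]) -160:62(W17,q[25, 56, 3, -5, -108, 87]) -140:52(W15,q[34, 54, -6, 6, -100, 93]) -120:40(W14,q[42, 51, -18, 16, -90, 96]) -100:26(W15,q[51, 48, -33, 28, -79, 95]) -80:9(W17,q[57, 44, -49, 44, -68, 88]) 40:18(W19,q[-44, 42, -41, -93, -69, 82]) 60:30(W23,q[-35, 40, -28, -77, -74, 67]) 80:41(W25,q[-27, 42, -17, -65, -82, 60]) 100:51(W26,q[-19, 45, -7, -55, -91, 57]) 120:60(W26,q[-11, 49, 2, -46, -100, 59]) 140:64(W25,q[-2, 52, 8, -37, -107, 63]) 160:61(W23,q[7, 55, 10, -27, -111, 70]) 
A 35 : -180:60(W28,q[17, 47, 1, -14, -98, 78]) -160:55(W26,q[25, 47, -3, -4, -95, 87]) -140:47(W24,q[33, 45, -12, 5, -88, 94]) -120:35(W22,q[41, 42, -23, 15, -79, 98]) -100:22(W22,q[49, 38, -36, 27, -68, 98]) -80:6(W24,q[54, 34, -52, 44, -58, 94]) 20:6(W28,q[-41, 27, -53, -112, -51, 78]) 40:19(W33,q[-32, 24, -39, -88, -51, 57]) 60:29(W35,q[-26, 27, -29, -72, -59, 50]) 80:38(W35,q[-20, 31, -20, -60, -69, 49]) 100:47(W35,q[-14, 36, -12, -50, -79, 51]) 120:54(W34,q[-7, 40, -4, -41, -87, 55]) 140:59(W32,q[1, 43, 1, -32, -94, 61]) 160:61(W30,q[9, 46, 3, -23, -98, 
[... 3909 characters left out ...]
:59(W22,q[-28, 56, 13, -13, -116, 80]) 160:64(W19,q[-19, 55, 6, -1, -110, 89]) 
c2 35 : -180:48(W25,q[-11, 44, -10, 9, -90, 97]) -160:36(W24,q[-4, 41, -23, 20, -80, 101]) -140:21(W24,q[2, 36, -37, 32, -69, 101]) -120:5(W25,q[5, 31, -53, 51, -59, 96]) -20:14(W36,q[-77, 19, -44, -101, -44, 57]) 0:25(W38,q[-72, 22, -33, -81, -52, 46]) 20:35(W38,q[-68, 26, -24, -67, -63, 44]) 40:44(W38,q[-63, 31, -14, -56, -74, 45]) 60:53(W37,q[-57, 36, -6, -47, -84, 48]) 80:60(W36,q[-50, 41, 2, -39, -93, 54]) 100:65(W35,q[-43, 44, 6, -30, -99, 61]) 120:64(W32,q[-35, 46, 8, -21, -103, 70]) 140:64(W30,q[-27, 47, 5, -11, -102, 80]) 160:57(W27,q[-19, 47, -1, -1, -98, 89]) 
real	0m33.686s
user	0m34.043s
sys	0m0.074s
```

```bash
cat >> ik.py <<'E'
def follow(pts,q,step=8,verbose=True):
    """pts: list of (g,R); follow straight interpolation, report joints"""
    g0,R0=pts[0];worst=99
    for i,(g,R) in enumerate(pts[1:]):
        rv=Ro.from_matrix(R@R0.T).as_rotvec();n=max(int(np.degrees(np.linalg.norm(rv))/step),int(np.linalg.norm(g-g0)/.04),1);bad=0;wm=99
        for k in range(1,n+1):
            s=k/n;q1,ok,m=ik(g0+s*(g-g0),Ro.from_rotvec(s*rv).as_matrix()@R0,q);bad+=not ok or np.abs(q1-q).max()>25;q=q1;wm=min(wm,m)
        W=wrist(q);
        if verbose:print(i,"n",n,"bad",bad,"marg %.0f"%wm,q.round(0).astype(int).tolist(),"W",W[0].round(2),W[1].round(2),"bodymin %.3f"%body(R,g)[:,2].min())
        g0,R0=g,R
    return q
E
cat > t2.py <<'E'
from ik import *
a=20
slots=dict(B=(.522,.384),C=(.564,.301),A=(.606,.218))
for nm,xy in(("B",(.443,.189)),("C",(.356,.308)),("A",(.42,.19))):
  for az,azp,rho in((117,117,150),(117,90,150),(117,140,150)):
    R=tool(az,a);g=np.array([*xy,.04]);b=ikm(g,R)
    Rp=tool(azp,a);Rq=Rp@E("z",rho)
    u=Rq@(R.T@[0,0,1]);gp=np.array([.596,-.038,.15])-np.array([*(u[:2]*.05),0])
    h=np.array([0,0,.13]);s=np.array([*slots[nm],.046])
    print(nm,az,azp,rho,"u",u.round(2),"gp",gp.round(3))
    follow([(g-.08*R[:,2],R),(g,R),(g+h,R),(gp,Rp),(gp,Rp@E("z",rho/2)),(gp,Rq),(gp,Rp@E("z",rho/2)),(gp,Rp),(s+h,R),(s,R),(s-.08*R[:,2],R)],b[0])
E
python3 t2.py
```

```text
B 117 117 150 u [ 0.69 -0.32 -0.65] gp [ 0.561 -0.022  0.15 ]
0 n 2 bad 0 marg 53 [-1, 45, -5, -56, -91, 56] W [ 0.72 -0.01  0.26] [ 0.6  -0.11  0.16] bodymin 0.019
1 n 3 bad 0 marg 53 [-1, 33, -4, -57, -98, 45] W [ 0.7  -0.01  0.42] [ 0.6  -0.11  0.29] bodymin 0.149
2 n 6 bad 0 marg 54 [-15, 46, 18, -49, -114, 44] W [ 0.81 -0.22  0.4 ] [ 0.71 -0.32  0.27] bodymin 0.129
3 n 9 bad 0 marg 54 [-15, 46, 18, -49, -114, -31] W [ 0.81 -0.22  0.4 ] [ 0.71 -0.32  0.27] bodymin 0.069
4 n 9 bad 0 marg 54 [-15, 46, 18, -49, -114, -106] W [ 0.81 -0.22  0.4 ] [ 0.71 -0.32  0.27] bodymin 0.089
5 n 9 bad 0 marg 54 [-15, 46, 18, -49, -114, -31] W [ 0.81 -0.22  0.4 ] [ 0.71 -0.32  0.27] bodymin 0.069
6 n 9 bad 0 marg 54 [-15, 46, 18, -49, -114, 44] W [ 0.81 -0.22  0.4 ] [ 0.71 -0.32  0.27] bodymin 0.129
7 n 10 bad 0 marg 56 [14, 37, 7, -66, -91, 32] W [0.74 0.18 0.45] [0.68 0.08 0.3 ] bodymin 0.155
8 n 3 bad 0 marg 64 [14, 47, 6, -66, -87, 43] W [0.77 0.19 0.3 ] [0.68 0.08 0.17] bodymin 0.025
9 n 2 bad 0 marg 62 [8, 47, 10, -63, -92, 41] W [0.8  0.12 0.33] [0.71 0.02 0.2 ] bodymin 0.053
B 117 90 150 u
[... 7937 characters left out ...]
-7, 51, 27, -39, -125, -22] W [ 0.88 -0.11  0.38] [ 0.82 -0.25  0.27] bodymin 0.069
4 n 9 bad 0 marg 45 [-7, 51, 27, -39, -125, -97] W [ 0.88 -0.11  0.38] [ 0.82 -0.25  0.27] bodymin 0.089
5 n 9 bad 0 marg 45 [-7, 51, 27, -39, -125, -22] W [ 0.88 -0.11  0.38] [ 0.82 -0.25  0.27] bodymin 0.069
6 n 9 bad 0 marg 45 [-7, 51, 27, -39, -125, 53] W [ 0.88 -0.11  0.38] [ 0.82 -0.25  0.27] bodymin 0.129
7 n 6 bad 0 marg 46 [1, 42, 18, -60, -103, 33] W [0.83 0.01 0.45] [ 0.76 -0.08  0.3 ] bodymin 0.155
8 n 3 bad 0 marg 55 [1, 52, 17, -59, -98, 42] W [0.85 0.02 0.3 ] [ 0.76 -0.08  0.17] bodymin 0.025
9 n 1 bad 0 marg 49 [-3, 52, 23, -57, -104, 39] W [ 0.88 -0.05  0.34] [ 0.79 -0.15  0.2 ] bodymin 0.053
```

```bash
cat > plan.py <<'E'
from ik import *
import h
def cur():
    o=h.ctrl.get_obs();return o["tool_pos"],E("xyz",o["orientation"]),o["joint_pos"]
def plan(wps,q=None,start=None):
    """wps: list of (grasp point,R[,n])"""
    p,R,q0=cur() if start is None else start;q=q0 if q is None else q
    for wp in wps:
        g,R1=np.array(wp[0]),wp[1];p1=g+G*R1[:,2];rv=Ro.from_matrix(R1@R.T).as_rotvec(degrees=True)
        n=wp[2] if len(wp)>2 else max(int(np.ceil(np.linalg.norm(rv)/8.5)),int(np.ceil(np.linalg.norm(p1-p)/.045)),1)
        bad=0;jm=0;wm=99
        for k in range(1,n+1):
            Rk=Ro.from_rotvec(rv*k/n,degrees=True).as_matrix()@R;q1,ok,m=ik(p+(p1-p)*k/n-G*Rk[:,2],Rk,q);bad+=not ok;jm=max(jm,np.abs(q1-q).max());q=q1;wm=min(wm,m)
        print("n",n,"shift/row",((p1-p)/n).round(4).tolist(),"turn/row",(rv/n).round(2).tolist(),"bad",bad,"jmax/row %.0f marg %.0f"%(jm,wm),q.round(0).astype(int).tolist(),"body %.3f"%body(R1,g)[:,2].min())
        p,R=p1,R1
    return p,R,q
E
python3 - <<'E'
from plan import *
B=np.array([.443,.190,.045])
for r in(0,180):
    R=tool(100,35,r);print(r);s=plan([(B-.10*R[:,2]+[0,0,.1],R),(B-.10*R[:,2],R),(B,R)])
    print("then lift, tilt, pour");R1=tool(100,15,r);R2=tool(100,15,r+165);u=R2@(R.T@[0,0,1]);gp=np.array([.596,-.038,.17])-np.array([*u[:2]*.05,0]);print(u,gp)
    Rm=tool(100,15,r+82)
    s=plan([(B+[0,0,.13],R),(gp,R1),(gp,Rm),(gp,R2),(gp,Rm),(gp,R1),((.501,.381,.17),R),((.501,.381,.05),R),(np.array([.501,.381,.05])-.1*R[:,2],R)],start=s)
E
```

```text
0
n 15 shift/row [0.0028, -0.0044, -0.0111] turn/row [4.14, 1.41, -7.26] bad 0 jmax/row 5 marg 47 [-7, 19, -10, -52, -86, 33] body 0.197
n 3 shift/row [0.0, 0.0, -0.0333] turn/row [0.0, 0.0, 0.0] bad 0 jmax/row 3 marg 45 [-7, 28, -14, -53, -79, 43] body 0.097
n 3 shift/row [-0.0047, 0.0269, -0.0191] turn/row [0.0, 0.0, 0.0] bad 0 jmax/row 3 marg 41 [0, 32, -18, -59, -70, 47] body 0.040
then lift, tilt, pour
[ 0.34055897 -0.7104766  -0.61582676] [ 0.57897205 -0.00247617  0.17      ]
n 3 shift/row [0.0, 0.0, 0.0433] turn/row [0.0, 0.0, 0.0] bad 0 jmax/row 5 marg 41 [1, 19, -15, -56, -78, 33] body 0.170
n 6 shift/row [0.0226, -0.0316, 0.0002] turn/row [3.28, 0.58, 0.0] bad 0 jmax/row 5 marg 47 [-21, 42, 12, -60, -107, 39] body 0.144
n 10 shift/row [0.0, 0.0, 0.0] turn/row [-1.38, 7.8, -2.12] bad 0 jmax/row 8 marg 60 [-21, 42, 12, -60, -107, -43] body 0.085
n 10 shift/row [0.0, 0.0, 0.0] turn/row [-1.39, 7.9, -2.15] bad 0 jmax/row 8 marg 48 [-21, 42, 12, -60, -107, -126] body 0.122
n 10 shift/row [0.0, 0.0, 0.0] turn/row [1.39, -7.9, 2.15] bad 0 jmax/row 8 marg 56 [-21, 42, 12, -60, -107
[... 1449 characters left out ...]
5] bad 0 jmax/row 8 marg 45 [-21, 42, 12, -60, -107, 54] body 0.122
n 10 shift/row [0.0, 0.0, 0.0] turn/row [1.39, -7.9, 2.15] bad 0 jmax/row 8 marg 36 [-21, 42, 12, -60, -107, 137] body 0.085
n 10 shift/row [0.0, 0.0, 0.0] turn/row [1.38, -7.8, 2.12] bad 6 jmax/row 8 marg 0 [-16, 41, 19, -55, -109, 174] body 0.144
n 9 shift/row [-0.0086, 0.0423, -0.0007] turn/row [-2.19, -0.39, -0.0] bad 9 jmax/row 9 marg 0 [29, 18, -7, -47, -59, 174] body 0.165
n 3 shift/row [0.0, 0.0, -0.04] turn/row [0.0, 0.0, 0.0] bad 3 jmax/row 3 marg 0 [33, 26, -10, -45, -49, 174] body 0.045
n 3 shift/row [0.0047, -0.0269, 0.0191] turn/row [0.0, 0.0, 0.0] bad 3 jmax/row 3 marg 0 [25, 21, -10, -43, -57, 174] body 0.102
```

```bash
python3 -m crank '[[[0,0,0],[4.1,1.4,-7.3],1],[[0,0,0],[4.1,1.4,-7.3],1],[[0,0,0],[4.1,1.4,-7.3],1],[[0,0,0],[4.1,1.4,-7.3],1],[[0,0,0],[4.1,1.4,-7.3],1],[[0,0,0],[4.1,1.4,-7.3],1],[[0,0,0],[4.1,1.4,-7.3],1],[[0,0,0],[4.1,1.4,-7.3],1],[[0,0,0],[4.1,1.4,-7.3],1],[[0,0,0],[4.1,1.4,-7.3],1],[[0,0,0],[4.1,1.4,-7.3],1],[[0,0,0],[4.1,1.4,-7.3],1]]'>/dev/null
python3 -m crank '[[[0.01,-0.02,-0.04],[4.1,1.4,-7.3],1],[[0.01,-0.02,-0.04],[4.1,1.4,-7.3],1],[[0.01,-0.02,-0.04],[4.1,1.4,-7.3],1],[[0.01,0,-0.04],[0,0,0],1],[[0,0,0],[0,0,0],1]]'>/dev/null
cat > look.py <<'E'
from plan import *;from h import *
def objs(tag,n="top"):
    im,d,P=shot(n,tag);ok=(d>0)&(P[...,0]>.2)&(P[...,0]<.9)&(abs(P[...,1])<.52)
    k,l,s,c=cv2.connectedComponentsWithStats((ok&(P[...,2]>.015)).astype(np.uint8))
    for i in range(1,k):
        if s[i,4]>25:
            q=P[l==i];zt=np.percentile(q[:,2],97);t=q[q[:,2]>zt-.012]
            (cx,cy),r=cv2.minEnclosingCircle((t[:,:2]*1000).astype(np.float32))
            if .055<zt<.075 and 20<r<40 or .1<zt<.125 and r<30: print(n,c[i].round(0),"ztop %.3f"%zt,"xy",round(cx),round(cy),"r",round(r),"n",s[i,4])
E
python3 - <<'E'
from look import *
st();objs("1");objs("1","side")
B=np.array([.443,.190,.045]);R=tool(100,35);plan([(B-.10*R[:,2],R),(B,R)])
E
```

```text
t6.6 tcp [0.4511 0.1275 0.1971] grasp [0.4536 0.1124 0.208 ] q [ -6.6  18.  -10.9 -51.9 -85.4  31.2] F [-0.3  0.7 -0.6] op 0.0875 gf 0.0
z [-0.135  0.805 -0.578] y [-0.988 -0.153  0.017]
top [216. 114.] ztop 0.110 xy 769 150 r 12 n 320
top [204. 228.] ztop 0.066 xy 443 189 r 30 n 215
top [398. 251.] ztop 0.113 xy 368 -326 r 21 n 289
top [161. 261.] ztop 0.065 xy 356 308 r 30 n 294
side [154. 154.] ztop 0.065 xy 357 307 r 32 n 398
side [342. 185.] ztop 0.062 xy 767 -117 r 25 n 316
side [229. 197.] ztop 0.065 xy 460 34 r 31 n 423
side [249. 226.] ztop 0.113 xy 440 -99 r 23 n 323
side [277. 306.] ztop 0.114 xy 368 -328 r 22 n 359
n 3 shift/row [0.0007, -0.0014, -0.0368] turn/row [0.16, -0.14, 0.29] bad 0 jmax/row 4 marg 45 [-7, 28, -14, -53, -79, 43] body 0.097
n 3 shift/row [-0.0047, 0.0269, -0.0191] turn/row [0.0, 0.0, 0.0] bad 0 jmax/row 3 marg 41 [0, 32, -18, -59, -70, 47] body 0.040
```

```bash
python3 -m crank '[[[0.001,-0.001,-0.037],[0.2,-0.1,0.3],1],[[0.001,-0.001,-0.037],[0.2,-0.1,0.3],1],[[0,-0.002,-0.037],[0.1,-0.2,0.3],1],[[0,0,0],[0,0,0],1],[[-0.004,0.02,-0.014],[0,0,0],1],[[-0.004,0.02,-0.014],[0,0,0],1],[[-0.003,0.02,-0.014],[0,0,0],1],[[-0.003,0.02,-0.015],[0,0,0],1],[[0,0,0],[0,0,0],1],[[0,0,0],[0,0,0],1]]'>/dev/null; python3 -c "
from h import *;st()"
python3 -m crank '[[[0,0,0],[0,0,0],-1],[[0,0,0],[0,0,0],-1],[[0,0,0],[0,0,0],-1],[[0,0,0],[0,0,0],-1],[[0,0,0],[0,0,0],-1],[[0,0,0],[0,0,0],-1],[[0,0,0],[0,0,0],-1],[[0,0,0],[0,0,0],-1]]'>/dev/null; python3 -c "
from h import *;st()"
```

```text
t7.7 tcp [0.4418 0.2054 0.0363] grasp [0.4445 0.1902 0.047 ] q [ -0.1  31.7 -17.4 -59.  -70.2  47. ] F [ 0.8 -0.4  0.1] op 0.0877 gf 0.0
z [-0.142  0.807 -0.573] y [-0.984 -0.177 -0.005]
t8.5 tcp [0.4408 0.2044 0.0338] grasp [0.4435 0.1892 0.0445] q [ -0.3  32.  -17.5 -59.1 -70.1  47.2] F [ 1.4 -0.9  5.3] op 0.0599 gf 30.0
z [-0.142  0.808 -0.572] y [-0.985 -0.174 -0.001]
```

```bash
python3 -m crank '[[[0,0,0.03],[0,0,0],-1],[[0,0,0.04],[0,0,0],-1],[[0,0,0.04],[0,0,0],-1],[[0.02,-0.03,0],[3.3,0.6,0],-1],[[0.02,-0.03,0],[3.3,0.6,0],-1],[[0.02,-0.03,0],[3.3,0.6,0],-1],[[0.02,-0.03,0],[3.3,0.6,0],-1],[[0.02,-0.03,0],[3.3,0.6,0],-1],[[0.02,-0.04,0],[3.2,0.5,0],-1],[[0,0,0],[0,0,0],-1]]'>/dev/null
python3 - <<'E'
from plan import *;from h import st
st();gp=np.array([.56,-.005,.155]);plan([(gp,tool(100,15)),(gp,tool(100,15,82)),(gp,tool(100,15,165))])
E
```

```text
t9.5 tcp [0.5615 0.0096 0.1387] grasp [ 0.5646 -0.0083  0.1435] q [ -21.4   44.     9.8  -59.2 -105.8   42.4] F [-1.4  0.6 -1.8] op 0.0601 gf 30.0
z [-0.166  0.953 -0.255] y [-0.985 -0.17   0.005]
n 1 shift/row [-0.0046, 0.0033, 0.0114] turn/row [-0.17, -0.34, 0.23] bad 0 jmax/row 1 marg 62 [-21, 43, 9, -59, -106, 42] body 0.129
n 10 shift/row [0.0, 0.0, 0.0] turn/row [-1.38, 7.8, -2.12] bad 0 jmax/row 8 marg 62 [-21, 43, 9, -59, -106, -40] body 0.070
n 10 shift/row [0.0, 0.0, 0.0] turn/row [-1.39, 7.9, -2.15] bad 0 jmax/row 8 marg 51 [-21, 43, 9, -59, -106, -123] body 0.107
```

```bash
python3 -m crank '[[[-0.004,0.003,0.012],[0,0,0],-1],[[0,0,0],[-1.4,7.8,-2.1],-1],[[0,0,0],[-1.4,7.8,-2.1],-1],[[0,0,0],[-1.4,7.8,-2.1],-1],[[0,0,0],[-1.4,7.8,-2.1],-1],[[0,0,0],[-1.4,7.8,-2.1],-1],[[0,0,0],[-1.4,7.8,-2.1],-1],[[0,0,0],[-1.4,7.8,-2.1],-1],[[0,0,0],[-1.4,7.8,-2.1],-1],[[0,0,0],[-1.4,7.8,-2.1],-1],[[0,0,0],[-1.4,7.8,-2.1],-1]]'>/dev/null
python3 -m crank '[[[0,0,0],[-1.4,7.9,-2.1],-1],[[0,0,0],[-1.4,7.9,-2.1],-1],[[0,0,0],[-1.4,7.9,-2.1],-1],[[0,0,0],[-1.4,7.9,-2.1],-1],[[0,0,0],[-1.4,7.9,-2.1],-1],[[0,0,0],[-1.4,7.9,-2.1],-1],[[0,0,0],[-1.4,7.9,-2.1],-1],[[0,0,0],[-1.4,7.9,-2.1],-1],[[0,0,0],[-1.4,7.9,-2.1],-1],[[0,0,0],[-1.4,7.9,-2.1],-1],[[0,0,0],[0,0,0],-1],[[0,0,0],[0,0,0],-1]]'>/dev/null
python3 -m crank '[[[0,0,0],[0,0,0],-1],[[0,0,0],[0,0,0],-1],[[0,0,0],[0,0,0],-1]]'>/dev/null
python3 - <<'E'
from plan import *;from h import *
st();a=shot("top","2")[0];b=shot("side","2")[0]
cv2.imwrite("pics/c2.png",cv2.resize(np.hstack([a[100:260,180:380],b[100:260,180:380]]),None,fx=2,fy=2))
gp=np.array([.56,-.005,.155]);R=tool(100,35);S=np.array([.501,.381,.051]);plan([(gp,tool(100,15,82)),(gp,tool(100,15)),(S+[0,0,.12],R),(S,R),(S-.1*R[:,2],R)])
E
```

```text
t12.1 tcp [0.5565 0.0176 0.1555] grasp [ 5.598e-01 -3.000e-04  1.602e-01] q [ -20.9   42.5    9.3  -59.6 -106.5 -123.1] F [ 0.6  0.5 -0.9] op 0.0602 gf 30.0
z [-0.175  0.952 -0.251] y [0.938 0.239 0.252]
n 10 shift/row [0.0, -0.0005, -0.0005] turn/row [1.38, -7.9, 2.08] bad 0 jmax/row 8 marg 59 [-21, 43, 9, -59, -106, -40] body 0.070
n 10 shift/row [0.0, 0.0, 0.0] turn/row [1.38, -7.8, 2.12] bad 0 jmax/row 8 marg 62 [-21, 43, 9, -59, -106, 42] body 0.129
n 9 shift/row [-0.0065, 0.0426, 0.0011] turn/row [-2.19, -0.39, -0.0] bad 0 jmax/row 5 marg 51 [19, 23, -7, -62, -67, 21] body 0.166
n 3 shift/row [0.0, 0.0, -0.04] turn/row [0.0, 0.0, 0.0] bad 0 jmax/row 4 marg 49 [17, 34, -9, -67, -62, 34] body 0.046
n 3 shift/row [0.0047, -0.0269, 0.0191] turn/row [0.0, 0.0, 0.0] bad 0 jmax/row 3 marg 49 [11, 29, -8, -61, -70, 31] body 0.103
```

View pics/c2.png

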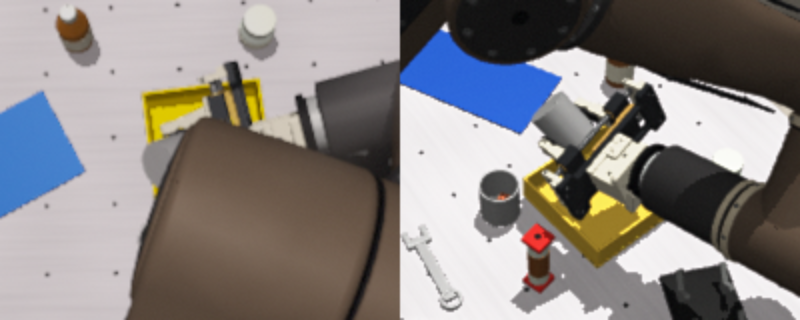

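The side crop at (565,125) shows the beaker tipped mouth-down over the tray. The arm hides the blocks, so I'll check for them after rolling back and moving to the pad.

```bash
python3 -m crank '[[[0,-0.001,-0.001],[1.4,-7.9,2.1],-1],[[0,-0.001,-0.001],[1.4,-7.9,2.1],-1],[[0,-0.001,-0.001],[1.4,-7.9,2.1],-1],[[0,-0.001,-0.001],[1.4,-7.9,2.1],-1],[[0,0,0],[1.4,-7.9,2.1],-1],[[0,0,0],[1.4,-7.9,2.1],-1],[[0,0,0],[1.4,-7.9,2.1],-1],[[0,0,0],[1.4,-7.9,2.1],-1],[[0,0,0],[1.4,-7.9,2.1],-1],[[0,0,0],[1.4,-7.9,2.1],-1]]'>/dev/null
python3 -m crank '[[[0,0,0],[1.4,-7.8,2.1],-1],[[0,0,0],[1.4,-7.8,2.1],-1],[[0,0,0],[1.4,-7.8,2.1],-1],[[0,0,0],[1.4,-7.8,2.1],-1],[[0,0,0],[1.4,-7.8,2.1],-1],[[0,0,0],[1.4,-7.8,2.1],-1],[[0,0,0],[1.4,-7.8,2.1],-1],[[0,0,0],[1.4,-7.8,2.1],-1],[[0,0,0],[1.4,-7.8,2.1],-1],[[0,0,0],[1.4,-7.8,2.1],-1],[[0,0,0],[0,0,0],-1]]'>/dev/null
python3 -m crank '[[[-0.006,0.043,0.001],[-2.2,-0.4,0],-1],[[-0.006,0.043,0.001],[-2.2,-0.4,0],-1],[[-0.006,0.043,0.001],[-2.2,-0.4,0],-1],[[-0.006,0.043,0.001],[-2.2,-0.4,0],-1],[[-0.007,0.043,0.001],[-2.2,-0.4,0],-1],[[-0.007,0.042,0.001],[-2.2,-0.4,0],-1],[[-0.007,0.042,0.002],[-2.2,-0.4,0],-1],[[-0.007,0.042,0.001],[-2.2,-0.4,0],-1],[[-0.007,0.042,0.001],[-2.1,-0.3,0],-1],[[0,0,0],[0,0,0],-1],[[0,0,0],[0,0,0],-1]]'>/dev/null
python3 - <<'E'
from plan import *;from h import *
st();a=shot("top","3")[0];b=shot("side","3")[0]
cv2.imwrite("pics/c3.png",cv2.resize(np.hstack([a[100:260,130:330],b[100:260,130:330]]),None,fx=2,fy=2))
R=tool(100,35);S=np.array([.501,.381,.051]);plan([(S,R),(S-.1*R[:,2],R)])
E
```

```text
t15.4 tcp [0.4962 0.3978 0.162 ] grasp [0.499  0.3826 0.1727] q [ 18.9  22.6  -6.9 -61.7 -67.   20.9] F [-0.3 -0.8 -0.8] op 0.0601 gf 30.0
z [-0.145  0.807 -0.572] y [-0.984 -0.176  0.001]
n 3 shift/row [0.0003, 0.0001, -0.0403] turn/row [-0.01, -0.03, 0.0] bad 0 jmax/row 5 marg 49 [17, 34, -9, -67, -62, 34] body 0.046
n 3 shift/row [0.0047, -0.0269, 0.0191] turn/row [0.0, 0.0, 0.0] bad 0 jmax/row 3 marg 49 [11, 29, -8, -61, -70, 31] body 0.103
```

View pics/c3.png

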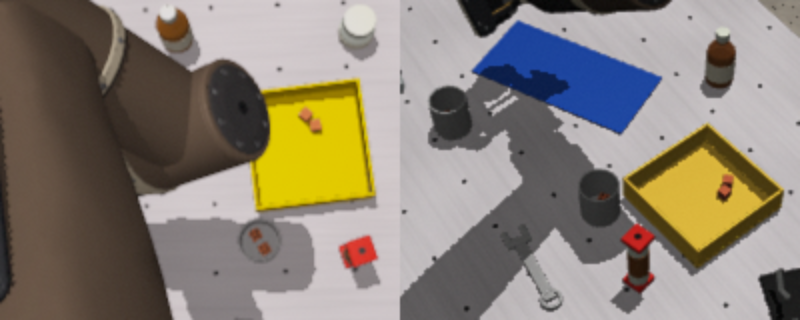

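The tray holds two blocks, at about (312,122) in the top crop. Beaker A still has two. Next I'll lower this beaker onto the pad and release it.

```bash
python3 -m crank '[[[0.001,0,-0.04],[0,0,0],-1],[[0,0,-0.04],[0,0,0],-1],[[0,0,-0.032],[0,0,0],-1],[[0,0,-0.008],[0,0,0],-1],[[0,0,-0.002],[0,0,0],-1],[[0,0,0],[0,0,0],-1],[[0,0,0],[0,0,0],-1],[[0,0,0],[0,0,0],1],[[0,0,0],[0,0,0],1],[[0,0,0],[0,0,0],1],[[0,0,0],[0,0,0],1],[[0,0,0],[0,0,0],1]]'>/dev/null; python3 -c "from h import *;st()"
python3 -m crank '[[[0.004,-0.02,0.014],[0,0,0],1],[[0.005,-0.027,0.019],[0,0,0],1],[[0.005,-0.027,0.019],[0,0,0],1],[[0.004,-0.02,0.014],[0,0,0],1],[[0,-0.03,0.02],[0,0,0],1],[[0,0,0],[0,0,0],1]]'>/dev/null
python3 - <<'E'
from look import *
st();objs("4");objs("4","side")
im=cv2.imread("pics/side_4.png");cv2.imwrite("pics/c4.png",cv2.resize(im[80:240,110:330],None,fx=3,fy=3))
R=tool(100,35);C=np.array([.356,.308,.045])
s=plan([(C-.1*R[:,2]+[0,0,.06],R),(C-.1*R[:,2],R),(C,R)])
gp=np.array([.56,-.005,.155]);plan([(C+[0,0,.12],R),(gp,tool(100,15))],start=s)
E
```

```text
t16.7 tcp [0.4985 0.3966 0.0396] grasp [0.5012 0.3815 0.0504] q [ 17.2  33.6  -9.  -66.6 -62.4  34.6] F [-0.4  0.1  0.1] op 0.0870 gf 0.0
z [-0.143  0.807 -0.573] y [-0.985 -0.175 -0.001]
t17.3 tcp [0.5184 0.269  0.1282] grasp [0.521  0.2538 0.139 ] q [  6.5  26.4  -7.2 -58.4 -73.8  30.4] F [ 0.2  0.9 -0.4] op 0.0880 gf 0.0
z [-0.138  0.807 -0.574] y [-0.985 -0.173 -0.005]
top [136. 210.] ztop 0.069 xy 500 381 r 30 n 328
top [309. 226.] ztop 0.113 xy 440 -98 r 22 n 191
top [398. 251.] ztop 0.113 xy 368 -326 r 21 n 291
top [161. 261.] ztop 0.065 xy 356 308 r 30 n 295
side [154. 154.] ztop 0.065 xy 355 307 r 33 n 401
side [342. 185.] ztop 0.062 xy 767 -116 r 25 n 312
side [229. 197.] ztop 0.065 xy 460 33 r 31 n 422
side [249. 226.] ztop 0.113 xy 440 -98 r 22 n 326
side [277. 306.] ztop 0.113 xy 368 -328 r 22 n 354
n 4 shift/row [-0.0374, -0.0073, 0.0063] turn/row [-0.02, 0.03, 0.01] bad 0 jmax/row 4 marg 35 [5, 14, -24, -59, -73, 34] body 0.157
n 2 shift/row [0.0, 0.0, -0.03] turn/row [0.0, 0.0, 0.0] bad 0 jmax/row 4 marg 33 [4, 21, -25, -61, -69, 43] body 0.097
n 3 shift/row [-0.0047, 0.0269, -0.0191] turn/row [0.0, 0.0, 0.0] bad 0 jmax/row 3 marg 31 [12, 27, -27, -69, -61, 48] body 0.040
n 3 shift/row [0.0, 0.0, 0.04] turn/row [0.0, 0.0, 0.0] bad 0 jmax/row 6 marg 32 [15, 12, -24, -63, -66, 30] body 0.160
n 9 shift/row [0.0226, -0.0345, -0.0005] turn/row [2.19, 0.39, 0.0] bad 0 jmax/row 6 marg 36 [-21, 43, 9, -59, -106, 42] body 0.129
```

View pics/c4.png

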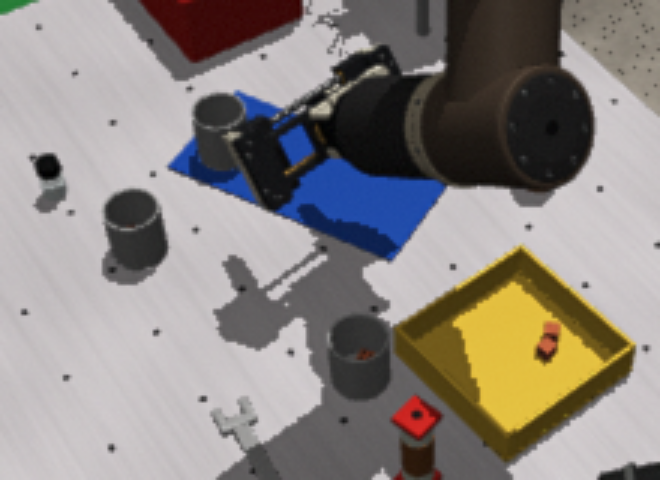

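The first beaker is upright on the pad, at (218,130) in the crop, and the tray holds two blocks. The next one is beaker C at (356,308).

```bash
python3 -m crank '[[[-0.037,-0.007,0.006],[0,0,0],1],[[-0.037,-0.007,0.006],[0,0,0],1],[[-0.037,-0.007,0.006],[0,0,0],1],[[-0.038,-0.008,0.007],[0,0,0],1],[[0,0,-0.03],[0,0,0],1],[[0,0,-0.03],[0,0,0],1],[[0,0,0],[0,0,0],1],[[-0.005,0.02,-0.014],[0,0,0],1],[[-0.004,0.02,-0.014],[0,0,0],1],[[-0.003,0.02,-0.014],[0,0,0],1],[[-0.002,0.02,-0.015],[0,0,0],1],[[0,0,0],[0,0,0],1]]'>/dev/null; python3 -c "
from h import *;st()"
python3 -m crank '[[[0,0,0],[0,0,0],1],[[0,0,-0.001],[0,0,0],-1],[[0,0,0],[0,0,0],-1],[[0,0,0],[0,0,0],-1],[[0,0,0],[0,0,0],-1],[[0,0,0],[0,0,0],-1],[[0,0,0],[0,0,0],-1],[[0,0,0],[0,0,0],-1],[[0,0,0],[0,0,0],-1]]'>/dev/null; python3 -c "
from h import *;st()"
```

```text
t18.6 tcp [0.3525 0.3254 0.0329] grasp [0.3553 0.3102 0.0436] q [ 12.3  27.8 -26.8 -69.5 -61.1  48.5] F [ 0.1 -0.8 -1. ] op 0.0878 gf 0.0
z [-0.146  0.807 -0.572] y [-0.984 -0.176  0.002]
t19.5 tcp [0.3538 0.3236 0.0328] grasp [0.3565 0.3084 0.0435] q [ 12.1  27.8 -26.8 -69.4 -61.1  48.7] F [ 1.  -3.2  5.1] op 0.0600 gf 30.0
z [-0.143  0.808 -0.572] y [-0.985 -0.175 -0.001]
```

```bash
python3 -m crank '[[[0,0,0.03],[0,0,0],-1],[[0,0,0.04],[0,0,0],-1],[[0,0,0.05],[0,0,0],-1],[[0.022,-0.034,0],[2.2,0.4,0],-1],[[0.022,-0.034,0],[2.2,0.4,0],-1],[[0.023,-0.035,0],[2.2,0.4,0],-1],[[0.022,-0.034,0],[2.2,0.4,0],-1],[[0.023,-0.035,0],[2.2,0.4,0],-1],[[0.022,-0.034,0],[2.2,0.4,0],-1],[[0.023,-0.035,0],[2.2,0.4,0],-1],[[0.023,-0.035,-0.002],[2.2,0.4,0],-1],[[0.023,-0.035,-0.002],[2.2,0.3,0],-1]]'>/dev/null; python3 -c "from h import *;st()"
python3 -m crank '[[[0,0,0],[0,0,0],-1],[[0,0,0],[-1.4,7.8,-2.1],-1],[[0,0,0],[-1.4,7.8,-2.1],-1],[[0,0,0],[-1.4,7.8,-2.1],-1],[[0,0,0],[-1.4,7.8,-2.1],-1],[[0,0,0],[-1.4,7.8,-2.1],-1],[[0,0,0],[-1.4,7.8,-2.1],-1],[[0,0,0],[-1.4,7.8,-2.1],-1],[[0,0,0],[-1.4,7.8,-2.1],-1],[[0,0,0],[-1.4,7.8,-2.1],-1],[[0,0,0],[-1.4,7.8,-2.1],-1]]'>/dev/null
python3 -m crank '[[[0,0,0],[-1.4,7.9,-2.1],-1],[[0,0,0],[-1.4,7.9,-2.1],-1],[[0,0,0],[-1.4,7.9,-2.1],-1],[[0,0,0],[-1.4,7.9,-2.1],-1],[[0,0,0],[-1.4,7.9,-2.1],-1],[[0,0,0],[-1.4,7.9,-2.1],-1],[[0,0,0],[-1.4,7.9,-2.1],-1],[[0,0,0],[-1.4,7.9,-2.1],-1],[[0,0,0],[-1.4,7.9,-2.1],-1],[[0,0,0],[-1.4,7.9,-2.1],-1],[[0,0,0],[0,0,0],-1],[[0,0,0],[0,0,0],-1]]'>/dev/null
python3 -m crank '[[[0,0,0],[0,0,0],-1],[[0,0,0],[0,0,0],-1],[[0,0,0],[0,0,0],-1],[[0,0,0],[0,0,0],-1],[[0,0,0],[0,0,0],-1]]'>/dev/null
python3 - <<'E'
from plan import *;from h import *
st()
g=np.array([.56,-.003,.158]);R=tool(100,35);S=np.array([.537,.310,.0485]);plan([(g,tool(100,15,82)),(g,tool(100,15)),(S+[0,0,.12],R),(S,R),(S-.1*R[:,2],R)])
E
```

```text
t20.7 tcp [0.5571 0.011  0.1475] grasp [ 0.5603 -0.0069  0.1523] q [ -21.4   43.1    9.4  -59.2 -106.2   42.3] F [ 0.2  1.8 -1.3] op 0.0602 gf 30.0
z [-0.169  0.952 -0.254] y [-0.985 -0.174  0.   ]
t23.5 tcp [0.5566 0.0125 0.1485] grasp [ 0.5598 -0.0054  0.1532] q [ -21.2   43.1    9.5  -59.2 -106.4 -122.6] F [ 0.3  0.5 -0.7] op 0.0600 gf 30.0
z [-0.174  0.952 -0.252] y [0.938 0.238 0.252]
n 10 shift/row [0.0, 0.0002, 0.0005] turn/row [1.39, -7.89, 2.09] bad 0 jmax/row 8 marg 59 [-21, 42, 9, -59, -106, -40] body 0.073
n 10 shift/row [0.0, 0.0, 0.0] turn/row [1.38, -7.8, 2.12] bad 0 jmax/row 8 marg 63 [-21, 42, 9, -59, -106, 42] body 0.132
n 7 shift/row [-0.0032, 0.0443, 0.0007] turn/row [-2.81, -0.5, -0.0] bad 0 jmax/row 6 marg 54 [12, 25, -4, -59, -73, 24] body 0.164
n 3 shift/row [0.0, 0.0, -0.04] turn/row [0.0, 0.0, 0.0] bad 0 jmax/row 4 marg 52 [11, 35, -6, -63, -67, 36] body 0.044
n 3 shift/row [0.0047, -0.0269, 0.0191] turn/row [0.0, 0.0, 0.0] bad 0 jmax/row 3 marg 53 [4, 31, -4, -58, -75, 33] body 0.101
```

```bash
python3 -m crank '[[[0,0,0.001],[1.4,-7.9,2.1],-1],[[0,0,0.001],[1.4,-7.9,2.1],-1],[[0,0,0.001],[1.4,-7.9,2.1],-1],[[0,0.001,0.001],[1.4,-7.9,2.1],-1],[[0,0.001,0.001],[1.4,-7.9,2.1],-1],[[0,0,0],[1.4,-7.9,2.1],-1],[[0,0,0],[1.4,-7.9,2.1],-1],[[0,0,0],[1.4,-7.9,2.1],-1],[[0,0,0],[1.4,-7.9,2.1],-1],[[0,0,0],[1.4,-7.9,2.1],-1]]'>/dev/null
python3 -m crank '[[[0,0,0],[1.4,-7.8,2.1],-1],[[0,0,0],[1.4,-7.8,2.1],-1],[[0,0,0],[1.4,-7.8,2.1],-1],[[0,0,0],[1.4,-7.8,2.1],-1],[[0,0,0],[1.4,-7.8,2.1],-1],[[0,0,0],[1.4,-7.8,2.1],-1],[[0,0,0],[1.4,-7.8,2.1],-1],[[0,0,0],[1.4,-7.8,2.1],-1],[[0,0,0],[1.4,-7.8,2.1],-1],[[0,0,0],[1.4,-7.8,2.1],-1],[[0,0,0],[0,0,0],-1]]'>/dev/null
python3 -m crank '[[[-0.003,0.039,0.001],[-2.5,-0.4,0],-1],[[-0.003,0.039,0.001],[-2.5,-0.4,0],-1],[[-0.003,0.039,0.001],[-2.5,-0.4,0],-1],[[-0.003,0.039,0],[-2.5,-0.4,0],-1],[[-0.003,0.039,0],[-2.5,-0.5,0],-1],[[-0.003,0.039,0],[-2.4,-0.5,0],-1],[[-0.003,0.038,0.001],[-2.4,-0.5,0],-1],[[-0.002,0.038,0.001],[-2.4,-0.4,0],-1],[[0,0,0],[0,0,0],-1],[[0,0,0],[0,0,0],-1]]'>/dev/null
python3 - <<'E'
from plan import *;from h import *
st();R=tool(100,35);S=np.array([.537,.310,.0485]);plan([(S,R)])
a=shot("top","5")[0];b=shot("side","5")[0]
cv2.imwrite("pics/c5.png",cv2.resize(np.hstack([a[100:260,130:330],b[100:260,130:330]]),None,fx=2,fy=2))
E
```

```text
t26.6 tcp [0.5325 0.3258 0.1592] grasp [0.5352 0.3106 0.1699] q [ 11.6  25.   -4.1 -59.2 -72.8  23.8] F [-0.3 -0.1 -1.7] op 0.0599 gf 30.0
z [-0.145  0.808 -0.571] y [-0.984 -0.176  0.001]
n 3 shift/row [0.0006, -0.0002, -0.0405] turn/row [-0.05, -0.02, -0.04] bad 0 jmax/row 4 marg 52 [11, 35, -6, -63, -67, 36] body 0.044
```

View pics/c5.png

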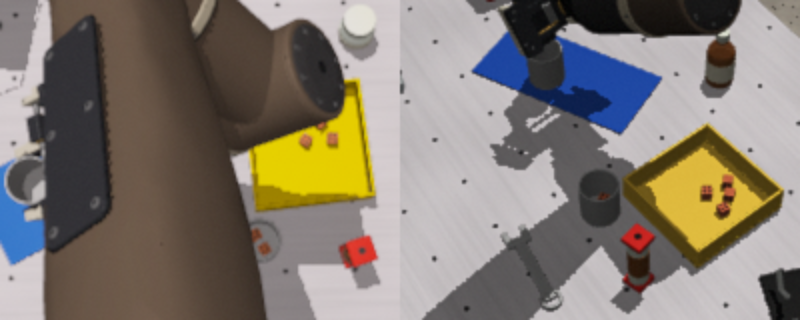

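The tray now holds four blocks, and beaker A, at (263,243) in the top crop, still has two. Next: release this beaker, then move A away from the tray with a top grasp so it can be regrasped.

```bash
python3 -m crank '[[[0.001,0,-0.04],[0,0,0],-1],[[0.001,0,-0.04],[0,0,0],-1],[[0,0,-0.032],[0,0,0],-1],[[0,0,-0.008],[0,0,0],-1],[[0,0,-0.001],[0,0,0],-1],[[0,0,0],[0,0,0],-1],[[0,0,0],[0,0,0],-1],[[0,0,0],[0,0,0],1],[[0,0,0],[0,0,0],1],[[0,0,0],[0,0,0],1],[[0,0,0],[0,0,0],1],[[0,0,0],[0,0,0],1]]'>/dev/null; python3 -c "from h import *;st()"
python3 -m crank '[[[0.004,-0.02,0.014],[0,0,0],1],[[0.005,-0.027,0.019],[0,0,0],1],[[0.005,-0.027,0.019],[0,0,0],1],[[0.004,-0.02,0.014],[0,0,0],1],[[0,-0.03,0.04],[0,0,0],1],[[0,0,0],[0,0,0],1]]'>/dev/null
python3 - <<'E'
from look import *
st();objs("6");objs("6","side")
for az in(165,-15):
  R=tool(az,90);A=np.array([.460,.034,.042]);A2=np.array([.43,.19,.042]);R1=tool(100,35);C=np.array([.43,.19,.045])
  s=plan([(A+[0,0,.13],R),(A,R),(A+[0,0,.05],R),(A2+[0,0,.05],R),(A2,R),(A2+[0,0,.1],R),(C-.1*R1[:,2]+[0,0,.06],R1),(C-.1*R1[:,2],R1),(C,R1)])
E
```

```text
t27.9 tcp [0.5356 0.3242 0.0371] grasp [0.5383 0.309  0.0479] q [ 10.4  35.5  -6.1 -62.7 -67.5  36. ] F [-0.7  0.7 -0.5] op 0.0872 gf 0.0
z [-0.143  0.808 -0.571] y [-0.985 -0.174 -0.   ]
t28.5 tcp [0.5561 0.1973 0.1476] grasp [0.5587 0.1821 0.1584] q [  0.2  28.   -1.6 -55.  -80.4  30.1] F [-0.2  0.2  1. ] op 0.0876 gf 0.0
z [-0.137  0.807 -0.574] y [-0.985 -0.173 -0.008]
top [216. 114.] ztop 0.109 xy 769 150 r 11 n 320
top [398. 251.] ztop 0.113 xy 368 -326 r 22 n 292
side [342. 185.] ztop 0.061 xy 768 -116 r 24 n 309
side [229. 197.] ztop 0.065 xy 460 35 r 32 n 421
side [249. 226.] ztop 0.113 xy 440 -98 r 22 n 328
side [277. 306.] ztop 0.114 xy 368 -327 r 23 n 357
n 10 shift/row [-0.0094, -0.0166, 0.0009] turn/row [-4.29, -3.9, 5.96] bad 0 jmax/row 7 marg 27 [29, 4, -31, 0, -55, 46] body 0.219
n 3 shift/row [0.0, 0.0, -0.0433] turn/row [0.0, 0.0, 0.0] bad 0 jmax/row 7 marg 18 [29, 15, -40, 0, -35, 46] body 0.089
n 2 shift/row [0.0, 0.0, 0.025] turn/row [0.0, 0.0, 0.0] bad 0 jmax/row 4 marg 20 [29, 10, -37, 0, -43, 46] body 0.139
n 4 shift/row [-0.0075, 0.039, 0.0] turn/row [0.0, 0
[... 1125 characters left out ...]
.0, 0.0] bad 0 jmax/row 5 marg 21 [48, 11, -36, 0, -43, -153] body 0.139
n 2 shift/row [0.0, 0.0, -0.025] turn/row [0.0, 0.0, 0.0] bad 0 jmax/row 4 marg 19 [48, 15, -39, 0, -35, -153] body 0.089
n 3 shift/row [0.0, 0.0, 0.0333] turn/row [0.0, 0.0, 0.0] bad 0 jmax/row 5 marg 21 [48, 7, -33, 0, -50, -153] body 0.189
n 15 shift/row [0.0008, -0.0044, 0.0019] turn/row [2.91, -3.18, 6.98] bad 0 jmax/row 20 marg 18 [-7, 22, -13, -52, -82, 38] body 0.157
n 2 shift/row [0.0, 0.0, -0.03] turn/row [0.0, 0.0, 0.0] bad 0 jmax/row 3 marg 43 [-7, 27, -15, -53, -78, 44] body 0.097
n 3 shift/row [-0.0047, 0.0269, -0.0191] turn/row [0.0, 0.0, 0.0] bad 0 jmax/row 3 marg 39 [0, 31, -19, -59, -70, 48] body 0.040
```

```bash
python3 -m crank '[[[-0.009,-0.017,0.01],[-4.3,-3.9,6],1],[[-0.009,-0.017,0],[-4.3,-3.9,6],1],[[-0.009,-0.017,0],[-4.3,-3.9,6],1],[[-0.01,-0.017,0],[-4.3,-3.9,6],1],[[-0.009,-0.017,0],[-4.3,-3.9,6],1],[[-0.009,-0.017,0],[-4.3,-3.9,6],1],[[-0.01,-0.016,0],[-4.3,-3.9,6],1],[[-0.009,-0.016,0],[-4.3,-3.9,5.9],1],[[-0.01,-0.016,0],[-4.3,-3.9,5.9],1],[[-0.01,-0.016,0],[-4.2,-3.9,5.9],1],[[0,0,0],[0,0,0],1]]'>/dev/null;  python3 - <<'E'
from look import *
st();objs("7");objs("7","side")
R=tool(165,90);A=np.array([.460,.034,.042]);plan([(A+[0,0,.08],R),(A,R)])
E
```

```text
t29.7 tcp [0.4547 0.0337 0.1516] grasp [0.4548 0.0338 0.1704] q [ 29.4   3.7 -32.    0.3 -54.7  45.8] F [-0.4  0.2 -0.5] op 0.0874 gf 0.0
z [-0.004 -0.008 -1.   ] y [-0.254 -0.967  0.009]
top [216. 114.] ztop 0.109 xy 769 150 r 12 n 317
top [308. 113.] ztop 0.061 xy 767 -115 r 23 n 317
top [398. 251.] ztop 0.113 xy 368 -326 r 23 n 292
side [290. 128.] ztop 0.109 xy 768 152 r 14 n 320
side [342. 185.] ztop 0.062 xy 767 -116 r 24 n 320
side [249. 226.] ztop 0.113 xy 440 -100 r 23 n 325
side [277. 306.] ztop 0.114 xy 368 -327 r 22 n 355
n 2 shift/row [0.0008, -0.0007, -0.0249] turn/row [0.11, -0.09, -0.02] bad 0 jmax/row 4 marg 23 [29, 7, -35, 0, -47, 46] body 0.169
n 2 shift/row [0.0, 0.0, -0.04] turn/row [0.0, 0.0, 0.0] bad 0 jmax/row 6 marg 18 [29, 15, -40, 0, -35, 46] body 0.089
```

```bash
python3 -m crank '[[[0.001,-0.001,-0.03],[0.1,-0.1,0],1],[[0,0,-0.04],[0,0,0],1],[[0,0,-0.04],[0,0,0],1],[[0,0,-0.02],[0,0,0],1],[[0,0,0],[0,0,0],1],[[0,0,0],[0,0,0],1],[[0,0,0],[0,0,0],1]]';  python3 -m crank '[[[0,0,0],[0,0,0],-1],[[0,0,0],[0,0,0],-1],[[0,0,0],[0,0,0],-1],[[0,0,0],[0,0,0],-1],[[0,0,0],[0,0,0],-1],[[0,0,0],[0,0,0],-1],[[0,0,0],[0,0,0],-1],[[0,0,0],[0,0,0],-1]]'; python3 -c "
from h import *;st()"
```

```text
clock: 30.5
tool_pos: [0.4619, 0.0341, 0.0244]
orientation: [179.9, -0.1, -15.1]
force: [0.4, -0.3, -0.5]
opening: 0.0875
gripper_force: 0.0
clock: 31.3
tool_pos: [0.4608, 0.0337, 0.0238]
orientation: [179.9, -0.1, -15.1]
force: [-1.8, 0.9, 5.9]
opening: 0.0597
gripper_force: 30.0
t31.3 tcp [0.4608 0.0337 0.0238] grasp [0.4608 0.0337 0.0426] q [ 28.8  14.7 -40.2   0.2 -35.1  45.9] F [-1.8  0.9  5.9] op 0.0597 gf 30.0
z [ 0.001 -0.002 -1.   ] y [-0.26  -0.966  0.002]
```

Next I'll move A to (0.43, 0.19), release it, rise, and reorient.

```bash
python3 -m crank '[[[0,0,0.02],[0,0,0],-1],[[0,0,0.02],[0,0,0],-1],[[-0.008,0.039,0],[0,0,0],-1],[[-0.008,0.039,0],[0,0,0],-1],[[-0.008,0.039,0],[0,0,0],-1],[[-0.007,0.039,0],[0,0,0],-1],[[0,0,0],[0,0,0],-1],[[0,0,-0.02],[0,0,0],-1],[[0,0,-0.014],[0,0,0],-1],[[0,0,-0.006],[0,0,0],-1],[[0,0,0],[0,0,0],-1],[[0,0,0],[0,0,0],-1]]'
python3 -m crank '[[[0,0,0],[0,0,0],1],[[0,0,0],[0,0,0],1],[[0,0,0],[0,0,0],1],[[0,0,0],[0,0,0],1],[[0,0,0],[0,0,0],1],[[0,0,0.02],[0,0,0],1],[[0,0,0.04],[0,0,0],1],[[0,0,0.04],[0,0,0],1],[[0,0,0.02],[0,0,0],1],[[0,0,0],[0,0,0],1]]'
python3 -m crank '[[[0.001,-0.007,0.003],[4.3,3.9,-6],1],[[0.001,-0.007,0.003],[4.3,3.9,-6],1],[[0.001,-0.007,0.003],[4.3,3.9,-6],1],[[0.001,-0.007,0.003],[4.3,3.9,-6],1],[[0.001,-0.007,0.003],[4.3,3.9,-6],1],[[0.001,-0.007,0.003],[4.3,3.9,-6],1],[[0.001,-0.007,0.003],[4.3,3.9,-6],1],[[0.002,-0.006,0.003],[4.3,3.9,-5.9],1],[[0.002,-0.006,0.002],[4.3,3.9,-5.9],1],[[0.002,-0.006,0.002],[4.2,4,-5.9],1],[[0,0,0],[0,0,0],1],[[0,0,0],[0,0,0],1]]'
python3 - <<'E'
from look import *
objs("8");objs("8","side");st()
R1=tool(100,35);C=np.array([.43,.19,.045]);plan([(C-.1*R1[:,2],R1),(C,R1)])
E
```

```text
clock: 32.5
tool_pos: [0.4295, 0.1892, 0.0234]
orientation: [179.8, -0.0, -15.1]
force: [0.2, -0.1, -1.2]
opening: 0.0592
gripper_force: 30.0
clock: 33.5
tool_pos: [0.4311, 0.1909, 0.1468]
orientation: [-179.8, -0.2, -15.0]
force: [0.5, -0.7, -0.4]
opening: 0.0877
gripper_force: 0.0
clock: 34.7
tool_pos: [0.4425, 0.1217, 0.1703]
orientation: [179.6, 55.0, -80.4]
force: [0.1, 0.5, 0.3]
opening: 0.0878
gripper_force: 0.0
top [216. 114.] ztop 0.110 xy 769 151 r 12 n 320
top [203. 233.] ztop 0.065 xy 429 188 r 30 n 255
top [398. 251.] ztop 0.113 xy 368 -326 r 22 n 291
side [342. 185.] ztop 0.061 xy 768 -115 r 26 n 315
side [249. 226.] ztop 0.113 xy 439 -98 r 21 n 325
side [277. 306.] ztop 0.113 xy 368 -328 r 22 n 356
t34.8 tcp [0.4426 0.1228 0.1713] grasp [0.4453 0.1077 0.1821] q [ -7.2  20.  -12.5 -51.8 -84.1  35.8] F [ 0.2 -0.4 -0.5] op 0.0881 gf 0.0
z [-0.144  0.806 -0.574] y [-0.985 -0.175  0.001]
n 2 shift/row [-0.0005, 0.0008, -0.0399] turn/row [0.01, -0.03, -0.03] bad 0 jmax/row 4 marg 43 [-7, 27, -15, -53, -78, 44] body 0.097
n 3 shift/row [-0.0047, 0.0269, -0.0191] turn/row [0.0, 0.0, 0.0] bad 0 jmax/row 3 marg 39 [0, 31, -19, -59, -70, 48] body 0.040
```

```bash
python3 -m crank '[[[-0.001,0.001,-0.04],[0,0,0],1],[[0,0,-0.04],[0,0,0],1],[[0,0,0],[0,0,0],1],[[-0.004,0.02,-0.014],[0,0,0],1],[[-0.004,0.02,-0.014],[0,0,0],1],[[-0.003,0.02,-0.014],[0,0,0],1],[[-0.003,0.02,-0.015],[0,0,0],1],[[0,0,0],[0,0,0],1],[[0,0,0],[0,0,0],1]]'
python3 -m crank '[[[0,0,0],[0,0,0],-1],[[0,0,0],[0,0,0],-1],[[0,0,0],[0,0,0],-1],[[0,0,0],[0,0,0],-1],[[0,0,0],[0,0,0],-1],[[0,0,0],[0,0,0],-1],[[0,0,0],[0,0,0],-1],[[0,0,0],[0,0,0],-1]]'; python3 -c "
from h import *;st()"
python3 -m crank '[[[0,0,0.03],[0,0,0],-1],[[0,0,0.04],[0,0,0],-1],[[0,0,0.05],[0,0,0],-1],[[0.018,-0.027,0],[2.8,0.5,0],-1],[[0.018,-0.027,0],[2.8,0.5,0],-1],[[0.018,-0.027,0],[2.9,0.5,0],-1],[[0.019,-0.028,0],[2.8,0.5,0],-1],[[0.018,-0.027,0],[2.8,0.5,0],-1],[[0.019,-0.028,0],[2.8,0.5,0],-1],[[0.019,-0.028,0],[2.8,0.4,0],-1],[[0,0,0],[0,0,0],-1]]';python3 -c "
from h import *;st()"
```

```text
clock: 35.7
tool_pos: [0.4279, 0.2042, 0.036]
orientation: [-180.0, 55.0, -79.8]
force: [0.7, -0.4, 0.0]
opening: 0.088
gripper_force: 0.0
clock: 36.5
tool_pos: [0.4278, 0.2035, 0.0347]
orientation: [179.9, 55.1, -80.1]
force: [0.5, -2.5, 5.2]
opening: 0.0601
gripper_force: 30.0
t36.5 tcp [0.4278 0.2035 0.0347] grasp [0.4304 0.1883 0.0455] q [ -0.4  31.3 -18.9 -59.2 -69.8  47.8] F [ 0.5 -2.5  5.2] op 0.0601 gf 30.0
z [-0.143  0.807 -0.573] y [-0.985 -0.173  0.001]
clock: 37.6
tool_pos: [0.5577, 0.008, 0.1506]
orientation: [178.8, 75.2, -81.3]
force: [0.1, 0.7, -2.9]
opening: 0.06
gripper_force: 30.0
t37.6 tcp [0.5577 0.008  0.1506] grasp [ 0.5608 -0.0099  0.1554] q [ -21.7   42.9    9.6  -59.2 -106.4   41.7] F [ 0.1  0.7 -2.9] op 0.0600 gf 30.0
z [-0.166  0.952 -0.256] y [-0.985 -0.17   0.005]
```

```bash
python3 -m crank '[[[0,0,0],[-1.4,7.8,-2.1],-1],[[0,0,0],[-1.4,7.8,-2.1],-1],[[0,0,0],[-1.4,7.8,-2.1],-1],[[0,0,0],[-1.4,7.8,-2.1],-1],[[0,0,0],[-1.4,7.8,-2.1],-1],[[0,0,0],[-1.4,7.8,-2.1],-1],[[0,0,0],[-1.4,7.8,-2.1],-1],[[0,0,0],[-1.4,7.8,-2.1],-1],[[0,0,0],[-1.4,7.8,-2.1],-1],[[0,0,0],[-1.4,7.8,-2.1],-1]]'>/dev/null
python3 -m crank '[[[0,0,0],[-1.4,7.9,-2.1],-1],[[0,0,0],[-1.4,7.9,-2.1],-1],[[0,0,0],[-1.4,7.9,-2.1],-1],[[0,0,0],[-1.4,7.9,-2.1],-1],[[0,0,0],[-1.4,7.9,-2.1],-1],[[0,0,0],[-1.4,7.9,-2.1],-1],[[0,0,0],[-1.4,7.9,-2.1],-1],[[0,0,0],[-1.4,7.9,-2.1],-1],[[0,0,0],[-1.4,7.9,-2.1],-1],[[0,0,0],[-1.4,7.9,-2.1],-1],[[0,0,0],[0,0,0],-1],[[0,0,0],[0,0,0],-1]]'>/dev/null
python3 -m crank '[[[0,0,0],[0,0,0],-1],[[0,0,0],[0,0,0],-1],[[0,0,0],[0,0,0],-1],[[0,0,0],[0,0,0],-1],[[0,0,0],[0,0,0],-1]]'>/dev/null
python3 - <<'E'
from plan import *;from h import *
st()
g=np.array([.56,-.005,.158]);R=tool(100,35);S=np.array([.573,.238,.0505]);plan([(g,tool(100,15,82)),(g,tool(100,15)),(S+[0,0,.12],R),(S,R),(S-.1*R[:,2],R)])
E
```

```text
t40.3 tcp [0.5565 0.0115 0.1544] grasp [ 0.5598 -0.0064  0.1592] q [ -21.4   42.8    9.7  -59.3 -106.9 -123.1] F [-0.1 -1.4 -1.3] op 0.0601 gf 30.0
z [-0.175  0.952 -0.25 ] y [0.938 0.238 0.25 ]
n 10 shift/row [0.0, 0.0001, -0.0001] turn/row [1.38, -7.91, 2.08] bad 0 jmax/row 8 marg 59 [-21, 42, 9, -59, -106, -40] body 0.073
n 10 shift/row [0.0, 0.0, 0.0] turn/row [1.38, -7.8, 2.12] bad 0 jmax/row 8 marg 62 [-21, 42, 9, -59, -106, 42] body 0.132
n 6 shift/row [0.0022, 0.04, 0.0011] turn/row [-3.28, -0.58, -0.0] bad 0 jmax/row 5 marg 59 [5, 28, 0, -56, -78, 25] body 0.166
n 3 shift/row [0.0, 0.0, -0.04] turn/row [0.0, 0.0, 0.0] bad 0 jmax/row 4 marg 56 [4, 37, -2, -59, -72, 36] body 0.046
n 3 shift/row [0.0047, -0.0269, 0.0191] turn/row [0.0, 0.0, 0.0] bad 0 jmax/row 3 marg 57 [-2, 34, 1, -54, -80, 33] body 0.103
```

```bash
python3 -m crank '[[[0,0,0],[1.4,-7.9,2.1],-1],[[0,0,0],[1.4,-7.9,2.1],-1],[[0,0,0],[1.4,-7.9,2.1],-1],[[0,0,0],[1.4,-7.9,2.1],-1],[[0,0,0],[1.4,-7.9,2.1],-1],[[0,0,0],[1.4,-7.9,2.1],-1],[[0,0,0],[1.4,-7.9,2.1],-1],[[0,0,0],[1.4,-7.9,2.1],-1],[[0,0,0],[1.4,-7.9,2.1],-1],[[0,0,0],[1.4,-7.9,2.1],-1]]'>/dev/null
python3 -m crank '[[[0,0,0],[1.4,-7.8,2.1],-1],[[0,0,0],[1.4,-7.8,2.1],-1],[[0,0,0],[1.4,-7.8,2.1],-1],[[0,0,0],[1.4,-7.8,2.1],-1],[[0,0,0],[1.4,-7.8,2.1],-1],[[0,0,0],[1.4,-7.8,2.1],-1],[[0,0,0],[1.4,-7.8,2.1],-1],[[0,0,0],[1.4,-7.8,2.1],-1],[[0,0,0],[1.4,-7.8,2.1],-1],[[0,0,0],[1.4,-7.8,2.1],-1],[[0,0,0],[0,0,0],-1]]'>/dev/null
python3 - <<'E'
from look import *
st();objs("9");objs("9","side");R=tool(100,35);S=np.array([.573,.238,.0505]);plan([(S+[0,0,.12],R),(S,R)])
a=cv2.imread("pics/top_9.png");b=cv2.imread("pics/side_9.png")
cv2.imwrite("pics/c9.png",cv2.resize(np.hstack([a[100:260,110:330],b[100:260,130:330]]),None,fx=1.9,fy=1.9))
E
```

```text
t42.4 tcp [0.5565 0.0115 0.1545] grasp [ 0.5597 -0.0064  0.1593] q [ -21.4   42.4    9.3  -59.2 -106.3   41.9] F [-0.6  0.  -2.4] op 0.0600 gf 30.0
z [-0.168  0.951 -0.258] y [-0.985 -0.175 -0.002]
top [216. 114.] ztop 0.109 xy 769 150 r 12 n 317
top [308. 113.] ztop 0.061 xy 767 -115 r 23 n 317
side [249. 226.] ztop 0.114 xy 439 -98 r 22 n 323
side [277. 306.] ztop 0.114 xy 368 -328 r 22 n 354
n 6 shift/row [0.0023, 0.0403, 0.0009] turn/row [-3.28, -0.62, 0.01] bad 0 jmax/row 5 marg 59 [5, 28, 0, -56, -78, 25] body 0.166
n 3 shift/row [0.0, 0.0, -0.04] turn/row [0.0, 0.0, 0.0] bad 0 jmax/row 4 marg 56 [4, 37, -2, -59, -72, 36] body 0.046
```

View pics/c9.png

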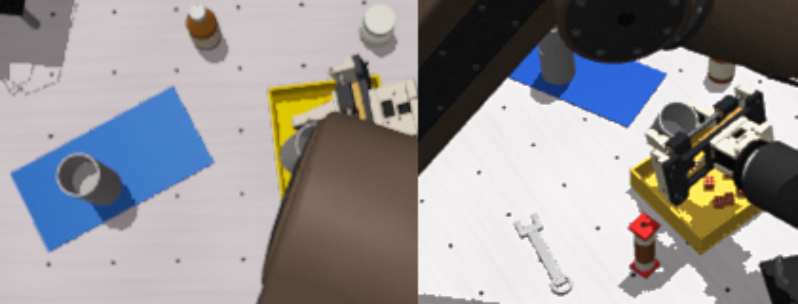

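The pad seems to show two beakers stacked or touching, at (85,180) in the top crop. I'll check the heights from the depth image.

Run:
```python
from look import *
for n in("top","side"):
    im,d,P=shot(n,"10")
    m=(d>0)&(P[...,2]>.02)&(P[...,0]>.4)&(P[...,0]<.7)&(P[...,1]>.18)&(P[...,1]<.45)&(P[...,2]<.2)
    for lo,hi in((.02,.045),(.045,.062),(.062,.075),(.075,.1),(.1,.13),(.13,.2)):
        k=m&(P[...,2]>lo)&(P[...,2]<=hi);q=P[k]
        if len(q)>5:(cx,cy),r=cv2.minEnclosingCircle((q[:,:2]*1000).astype(np.float32));print(n,lo,hi,len(q),round(cx),round(cy),round(r))
    print(n,(P[m][:,2].max()))
a=cv2.imread("pics/top_10.png");b=cv2.imread("pics/side_10.png")
cv2.imwrite("pics/c10.png",np.hstack([cv2.resize(a[140:235,110:225],(400,330)),cv2.resize(b[80:175,150:265],(400,330))]))
```

```text
top 0.02 0.045 50 533 310 29
top 0.045 0.062 31 527 299 24
top 0.062 0.075 191 534 311 30
top 0.075 0.1 127 535 311 29
top 0.1 0.13 170 535 312 30
top 0.13 0.2 81 536 313 30
top 0.13554582812246158
side 0.02 0.045 92 534 310 30
side 0.045 0.062 65 532 310 30
side 0.062 0.075 48 527 304 27
side 0.075 0.1 89 537 311 33
side 0.1 0.13 60 520 291 16
side 0.13557957389351347
```

View pics/c10.png

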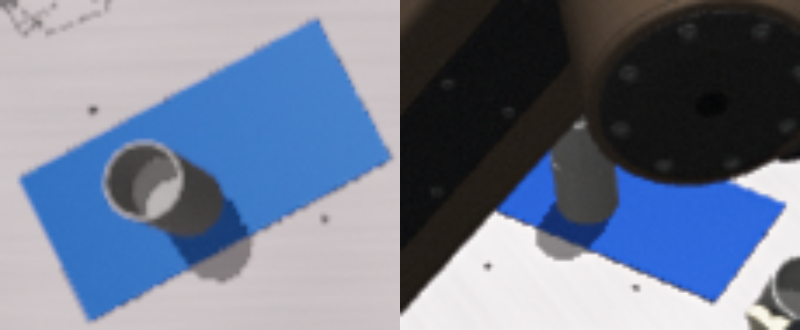

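A beaker was knocked and now sits rim-on-rim on its neighbour: lower at (533,310), upper at (536,312), top at z=0.135. I'll put A in its own slot first, then unstack with a vertical grasp.

```bash
python3 -m crank '[[[0.002,0.04,0.001],[-3.3,-0.6,0],-1],[[0.002,0.04,0.001],[-3.3,-0.6,0],-1],[[0.002,0.04,0.001],[-3.3,-0.6,0],-1],[[0.003,0.04,0.001],[-3.3,-0.6,0],-1],[[0.002,0.041,0.001],[-3.2,-0.6,0],-1],[[0.003,0.041,0],[-3.2,-0.6,0],-1],[[0,0,0],[0,0,0],-1],[[0,0,0],[0,0,0],-1]]'>/dev/null; python3 -c "
from plan import *;from h import st
st();R=tool(100,35);S=np.array([.573,.238,.0505]);plan([(S,R)])"
```

```text
t43.4 tcp [0.5695 0.2552 0.1603] grasp [0.5723 0.2401 0.1711] q [  5.1  27.6   0.2 -56.5 -78.5  25.6] F [ 0.4 -0.6 -2.5] op 0.0602 gf 30.0
z [-0.144  0.808 -0.572] y [-0.984 -0.177 -0.001]
n 3 shift/row [0.0003, -0.0007, -0.0402] turn/row [-0.04, 0.02, -0.06] bad 0 jmax/row 4 marg 56 [4, 37, -2, -59, -72, 36] body 0.046
```

```bash
python3 -m crank '[[[0.001,-0.002,-0.04],[0,0,0],-1],[[0,0,-0.04],[0,0,0],-1],[[0,0,-0.03],[0,0,0],-1],[[0,0,-0.008],[0,0,0],-1],[[0,0,-0.003],[0,0,0],-1],[[0,0,0],[0,0,0],-1],[[0,0,0],[0,0,0],-1],[[0,0,0],[0,0,0],1],[[0,0,0],[0,0,0],1],[[0,0,0],[0,0,0],1],[[0,0,0],[0,0,0],1],[[0,0,0],[0,0,0],1]]'>/dev/null; python3 -c "from h import *;st()"
python3 -m crank '[[[0.004,-0.02,0.014],[0,0,0],1],[[0.005,-0.027,0.019],[0,0,0],1],[[0.005,-0.027,0.019],[0,0,0],1],[[0.004,-0.02,0.014],[0,0,0],1],[[0,-0.01,0.05],[0,0,0],1],[[0,-0.01,0.05],[0,0,0],1],[[0,0,0],[0,0,0],1]]'>/dev/null
python3 - <<'E'
from look import *
st()
for n in("top","side"):
    im,d,P=shot(n,"11")
    m=(d>0)&(P[...,0]>.4)&(P[...,0]<.7)&(P[...,1]>.26)&(P[...,1]<.45)
    for lo,hi in((.05,.072),(.1,.13),(.13,.145)):
        q=P[m&(P[...,2]>lo)&(P[...,2]<=hi)]
        if len(q)>5:(cx,cy),r=cv2.minEnclosingCircle((q[:,:2]*1000).astype(np.float32));print(n,lo,hi,len(q),round(cx),round(cy),round(r))
R=tool(117,90);U=np.array([.536,.312,.112]);S=np.array([.501,.381,.048])
plan([(U+[0,0,.12],R),(U,R),(U+[0,0,.04],R),(S+[0,0,.104],R),(S,R),(S+[0,0,.1],R)])
E
```

```text
t44.6 tcp [0.5716 0.2516 0.0386] grasp [0.5742 0.2364 0.0493] q [  4.2  37.5  -2.  -58.8 -72.5  36.5] F [-0.   0.3 -0.6] op 0.0870 gf 0.0
z [-0.142  0.808 -0.572] y [-0.985 -0.174 -0.002]
t45.3 tcp [0.5924 0.1361 0.2096] grasp [0.5949 0.121  0.2204] q [ -4.6  27.2   6.5 -52.5 -89.   25.8] F [-0.1  0.7  0.2] op 0.0877 gf 0.0
z [-0.135  0.807 -0.575] y [-0.985 -0.174 -0.013]
top 0.05 0.072 174 547 295 51
top 0.1 0.13 167 535 312 30
top 0.13 0.145 82 536 312 30
side 0.05 0.072 103 547 293 50
side 0.1 0.13 244 536 312 33
side 0.13 0.145 55 537 312 31
n 7 shift/row [-0.0077, 0.0249, 0.0012] turn/row [-7.5, -2.46, 2.22] bad 0 jmax/row 9 marg 51 [48, 16, -8, 0, -66, -21] body 0.279
n 3 shift/row [0.0, 0.0, -0.04] turn/row [0.0, 0.0, 0.0] bad 0 jmax/row 5 marg 42 [48, 22, -16, 0, -52, -21] body 0.159
n 1 shift/row [0.0, 0.0, 0.04] turn/row [0.0, 0.0, 0.0] bad 0 jmax/row 5 marg 45 [48, 20, -14, 0, -57, -21] body 0.199
n 2 shift/row [-0.0175, 0.0345, 0.0] turn/row [0.0, 0.0, 0.0] bad 0 jmax/row 3 marg 45 [55, 20, -12, 0, -57, -28] body 0.199
n 3 shift/row [0.0, 0.0, -0.0347] turn/row [0.0, 0.0, 0.0] bad 0 jmax/row 4 marg 40 [55, 27, -18, 0, -45, -28] body 0.095
n 3 shift/row [0.0, 0.0, 0.0333] turn/row [0.0, 0.0, 0.0] bad 0 jmax/row 4 marg 42 [55, 21, -13, 0, -57, -28] body 0.195
```

```bash
python3 -m crank '[[[-0.008,0.025,0.012],[-7.5,-2.5,2.2],1],[[-0.008,0.025,0.012],[-7.5,-2.5,2.2],1],[[-0.008,0.025,0],[-7.5,-2.5,2.2],1],[[-0.008,0.025,0],[-7.5,-2.5,2.2],1],[[-0.007,0.025,0],[-7.5,-2.4,2.2],1],[[-0.007,0.025,0],[-7.5,-2.4,2.2],1],[[-0.008,0.024,0],[-7.5,-2.4,2.3],1],[[0,0,0],[0,0,0],1],[[0,0,0],[0,0,0],1]]'>/dev/null; python3 -c "
from plan import *;from h import st
st();R=tool(117,90);U=np.array([.536,.312,.112]);plan([(U+[0,0,.06],R),(U,R)])"
```

```text
t46.3 tcp [0.5332 0.3142 0.2243] grasp [0.5333 0.3142 0.2431] q [ 48.4  15.6  -6.6  -0.2 -68.2 -21.2] F [ 0.3 -0.3  0.1] op 0.0874 gf 0.0
z [-0.007 -0.002 -1.   ] y [-0.889 -0.457  0.007]
n 2 shift/row [0.0014, -0.0011, -0.0356] turn/row [0.07, -0.19, -0.1] bad 0 jmax/row 5 marg 46 [48, 19, -12, 0, -59, -21] body 0.219
n 2 shift/row [0.0, 0.0, -0.03] turn/row [0.0, 0.0, 0.0] bad 0 jmax/row 4 marg 42 [48, 22, -16, 0, -52, -21] body 0.159
```

```bash
python3 -m crank '[[[0.001,-0.001,-0.036],[0.1,-0.2,-0.1],1],[[0.002,-0.001,-0.036],[0.1,-0.2,-0.1],1],[[0,0,-0.03],[0,0,0],1],[[0,0,-0.03],[0,0,0],1],[[0,0,0],[0,0,0],1],[[0,0,0],[0,0,0],1]]'>/dev/null;  python3 -m crank '[[[0,0,0],[0,0,0],-1],[[0,0,0],[0,0,0],-1],[[0,0,0],[0,0,0],-1],[[0,0,0],[0,0,0],-1],[[0,0,0],[0,0,0],-1],[[0,0,0],[0,0,0],-1],[[0,0,0],[0,0,0],-1],[[0,0,0],[0,0,0],-1]]'; python3 -m crank '[[[0,0,0.02],[0,0,0],-1],[[0,0,0.04],[0,0,0],-1],[[0,0,0],[0,0,0],-1],[[-0.012,0.023,0],[0,0,0],-1],[[-0.012,0.023,0],[0,0,0],-1],[[-0.011,0.023,0],[0,0,0],-1],[[0,0,0],[0,0,0],-1],[[0,0,0],[0,0,0],-1]]'
python3 -c "
from plan import *;from look import *
st();objs('12');objs('12','side');R=tool(117,90);S=np.array([.501,.381,.048]);plan([(S,R)])"
```

```text
clock: 47.7
tool_pos: [0.5387, 0.3102, 0.0953]
orientation: [-179.7, 0.1, -63.3]
force: [-1.8, 0.3, 6.3]
opening: 0.0584
gripper_force: 29.9
clock: 48.5
tool_pos: [0.503, 0.3792, 0.1539]
orientation: [-179.8, 0.1, -63.3]
force: [0.3, -0.3, -1.1]
opening: 0.0584
gripper_force: 29.9
t48.5 tcp [0.503  0.3792 0.1539] grasp [0.503  0.3791 0.1727] q [ 54.8  19.3 -11.2   0.1 -59.3 -28. ] F [ 0.3 -0.3 -1.1] op 0.0584 gf 29.9
z [ 0.003  0.003 -1.   ] y [-0.893 -0.45  -0.004]
top [216. 114.] ztop 0.109 xy 770 150 r 11 n 319
top [308. 113.] ztop 0.061 xy 767 -116 r 24 n 314
top [187. 182.] ztop 0.069 xy 572 236 r 30 n 265
top [159. 196.] ztop 0.069 xy 535 315 r 31 n 295
top [309. 226.] ztop 0.114 xy 440 -98 r 22 n 191
top [398. 251.] ztop 0.113 xy 368 -326 r 22 n 292
side [290. 128.] ztop 0.109 xy 771 150 r 14 n 320
side [203. 129.] ztop 0.069 xy 534 316 r 34 n 392
side [225. 139.] ztop 0.069 xy 572 234 r 32 n 393
side [342. 185.] ztop 0.061 xy 766 -116 r 25 n 311
side [249. 226.] ztop 0.113 xy 440 -99 r 23 n 323
side [277. 306.] ztop 0.113 xy 369 -327 r 22 n 353
n 3 shift/row [-0.0008, 0.0009, -0.0416] turn/row [-0.05, 0.06, 0.11] bad 0 jmax/row 5 marg 40 [55, 27, -18, 0, -45, -28] body 0.095
```

```bash
python3 -m crank '[[[-0.002,0.006,-0.04],[0,0,0],-1],[[-0.002,0.002,-0.04],[0,0,0],-1],[[0,0,-0.03],[0,0,0],-1],[[0,0,-0.008],[0,0,0],-1],[[0,0,-0.004],[0,0,0],-1],[[0,0,-0.001],[0,0,0],-1],[[0,0,0],[0,0,0],-1]]'; python3 -m crank '[[[0,0,0],[0,0,0],1],[[0,0,0],[0,0,0],1],[[0,0,0],[0,0,0],1],[[0,0,0],[0,0,0],1],[[0,0,0],[0,0,0],1],[[0,0,0.03],[0,0,0],1],[[0,0,0.04],[0,0,0],1],[[0,0,0.04],[0,0,0],1],[[0,0,0.04],[0,0,0],1],[[0,-0.03,0.03],[0,0,0],1],[[0,-0.03,0],[0,0,0],1],[[0,0,0],[0,0,0],1]]'
python3 -c "
from plan import *;from look import *
st();objs('13');objs('13','side')
c1=np.array([.44,-.098,.064]);c2=np.array([.368,-.327,.064])
s=cur()
for az in (60,80,100,120,140):
    R=tool(az,35);print(az);s1=plan([(np.array([.5,.1,.30]),R),(c1-.1*R[:,2]+[0,0,.1],R)])
"
```

```text
clock: 49.3
tool_pos: [0.5004, 0.3876, 0.0331]
orientation: [-179.6, 0.1, -63.3]
force: [-0.8, 0.1, -0.9]
opening: 0.0585
gripper_force: 29.9
clock: 50.5
tool_pos: [0.4994, 0.3246, 0.2132]
orientation: [-179.6, 0.1, -63.4]
force: [0.3, -0.6, 0.2]
opening: 0.0876
gripper_force: 0.0
t50.5 tcp [0.4994 0.3246 0.2132] grasp [0.4993 0.3245 0.232 ] q [ 51.8  13.4 -11.2   0.  -65.  -25.3] F [ 0.3 -0.6  0.2] op 0.0876 gf 0.0
z [ 0.005  0.005 -1.   ] y [-0.894 -0.448 -0.007]
top [216. 114.] ztop 0.109 xy 770 151 r 12 n 321
top [308. 113.] ztop 0.061 xy 767 -116 r 23 n 318
top [187. 182.] ztop 0.069 xy 572 236 r 30 n 268
top [159. 196.] ztop 0.069 xy 535 314 r 30 n 289
top [309. 226.] ztop 0.113 xy 440 -97 r 22 n 191
top [398. 251.] ztop 0.113 xy 368 -326 r 22 n 291
side [181. 121.] ztop 0.068 xy 498 389 r 35 n 375
side [290. 128.] ztop 0.108 xy 771 149 r 12 n 321
side [203. 129.] ztop 0.069 xy 534 314 r 32 n 392
side [225. 140.] ztop 0.069 xy 573 234 r 31 n 396
side [342. 185.] ztop 0.061 xy 768 -116 r 27 n 314
side [249. 226.] ztop 0.113 xy 439 -98 r 21 n 327
side [277. 306.] ztop 0.113 xy 36
[... 650 characters left out ...]
[-7, 16, 0, -52, -94, 23] body 0.295
n 7 shift/row [-0.0065, -0.0398, -0.0112] turn/row [0.0, 0.0, 0.0] bad 0 jmax/row 4 marg 58 [-31, 29, 6, -40, -105, 44] body 0.216
120
n 7 shift/row [-0.001, -0.0304, 0.011] turn/row [6.89, 3.76, 0.47] bad 0 jmax/row 11 marg 49 [-2, 23, 9, -46, -106, 31] body 0.295
n 7 shift/row [-0.0027, -0.0384, -0.0112] turn/row [0.0, 0.0, 0.0] bad 0 jmax/row 3 marg 58 [-22, 35, 14, -33, -113, 51] body 0.216
140
n 7 shift/row [-0.0016, -0.0309, 0.011] turn/row [6.17, 4.93, 3.1] bad 0 jmax/row 14 marg 50 [5, 29, 16, -40, -117, 40] body 0.295
n 6 shift/row [0.0005, -0.0418, -0.0131] turn/row [0.0, 0.0, 0.0] bad 0 jmax/row 4 marg 53 [-13, 39, 19, -26, -119, 60] body 0.216
```

All three beakers are upright and wholly on the pad, about 75–85 mm apart. Next come the columns, which I'll grasp tilted at 35°, roll by 180°, tilt to 55° and lay in the saddles.

```bash
cat > t3.py <<'E'
from plan import *
c1=np.array([.44,-.098,.068]);c2=np.array([.368,-.327,.068])
s1=np.array([.613,-.248,.052]);s3=np.array([.552,-.394,.052])
for nm,c,s in(("c1",c1,s1),("c2",c2,s3)):
  for azr in(158,-22):
    for azg in((140,158) if azr==158 else (20,0)):
      for d in(1,):
        R=tool(azg,35);Rf=tool(azr,55,180);Rm=tool(azg,35,90);R8=tool(azg,35,179)
        f=np.array([np.cos(np.radians(azr)),np.sin(np.radians(azr)),0]);g=s-.012*f
        b=ikm(c,R)
        if b is None: print(nm,azr,azg,"none");continue
        print(nm,azr,azg,b[0].round(0));p=(c+G*R[:,2],R,b[0])
        plan([(c+[0,0,.1],R),(c+[0,0,.1],Rm),(c+[0,0,.1],R8),(g+[0,0,.1],Rf),(g,Rf),(g-.08*Rf[:,2],Rf)],start=p)
E
python3 t3.py
```

```text
c1 158 140 [ -9.  43.   1. -25. -99.  67.]
n 3 shift/row [0.0, 0.0, 0.0333] turn/row [0.0, 0.0, 0.0] bad 0 jmax/row 3 marg 60 [-10, 36, 4, -26, -108, 63] body 0.163
n 11 shift/row [0.0, 0.0, 0.0] turn/row [-5.13, 4.31, -4.69] bad 0 jmax/row 8 marg 63 [-10, 36, 4, -26, -108, -27] body 0.116
n 11 shift/row [0.0, 0.0, 0.0] turn/row [-5.08, 4.26, -4.64] bad 0 jmax/row 8 marg 58 [-10, 36, 4, -26, -108, -116] body 0.162
n 6 shift/row [0.031, -0.0267, -0.0034] turn/row [-1.83, -2.81, 2.85] bad 0 jmax/row 4 marg 45 [-10, 45, 26, -7, -105, -102] body 0.168
n 3 shift/row [0.0, 0.0, -0.0333] turn/row [0.0, 0.0, 0.0] bad 0 jmax/row 3 marg 47 [-10, 50, 22, -7, -96, -101] body 0.068
n 2 shift/row [0.0213, -0.0086, 0.0328] turn/row [0.0, 0.0, 0.0] bad 0 jmax/row 6 marg 38 [-10, 51, 34, -7, -107, -102] body 0.134
c1 158 158 [  -2.   44.    1.  -17. -100.   75.]
n 3 shift/row [0.0, 0.0, 0.0333] turn/row [0.0, 0.0, 0.0] bad 0 jmax/row 3 marg 60 [-2, 37, 4, -17, -109, 72] body 0.163
n 11 shift/row [0.0, 0.0, 0.0] turn/row [-6.21, 2.51, -4.69] bad 0 jmax/row 8 marg 62 [-2, 37, 4, -17, -109, -18] body 0.
[... 4669 characters left out ...]
 0 jmax/row 8 marg 26 [-66, 6, -30, -71, -53, 23] body 0.163
n 11 shift/row [0.0, 0.0, 0.0] turn/row [6.7, 0.0, -4.69] bad 0 jmax/row 8 marg 28 [-66, 6, -30, -71, -53, -67] body 0.116
n 11 shift/row [0.0, 0.0, 0.0] turn/row [6.63, 0.0, -4.64] bad 0 jmax/row 8 marg 17 [-66, 6, -30, -71, -53, -156] body 0.162
n 5 shift/row [0.0335, -0.0133, -0.0041] turn/row [0.91, 3.92, -4.5] bad 4 jmax/row 13 marg 0 [-41, 12, -24, -82, -15, -174] body 0.168
n 3 shift/row [0.0, 0.0, -0.0333] turn/row [0.0, 0.0, 0.0] bad 3 jmax/row 3 marg 0 [-40, 21, -23, -82, -12, -174] body 0.068
n 2 shift/row [-0.0213, 0.0086, 0.0328] turn/row [0.0, 0.0, 0.0] bad 2 jmax/row 5 marg 0 [-43, 12, -28, -81, -15, -174] body 0.134
```

```bash
python3 -c "
from plan import *
R=tool(158,35);c1=np.array([.44,-.098,.068]);plan([(c1-.1*R[:,2]+[0,0,.12],R,14),(c1-.1*R[:,2],R),(c1,R)])"
```

```text
n 14 shift/row [0.0001, -0.0321, 0.0016] turn/row [2.7, 2.96, 2.73] bad 0 jmax/row 9 marg 48 [-4, 40, 20, -18, -123, 70] body 0.240
n 3 shift/row [0.0, 0.0, -0.04] turn/row [0.0, 0.0, 0.0] bad 0 jmax/row 4 marg 53 [-4, 46, 15, -16, -112, 73] body 0.120
n 3 shift/row [-0.0253, 0.0102, -0.0191] turn/row [0.0, 0.0, 0.0] bad 0 jmax/row 5 marg 59 [-2, 44, 1, -17, -100, 75] body 0.063
```

```bash
python3 -m crank '[[[0,-0.032,0.01],[2.7,3,2.7],1],[[0,-0.032,0.01],[2.7,3,2.7],1],[[0,-0.032,0],[2.7,3,2.7],1],[[0,-0.032,0],[2.7,3,2.7],1],[[0,-0.032,0],[2.7,3,2.7],1],[[0,-0.032,0],[2.7,3,2.7],1],[[0,-0.032,0],[2.7,3,2.7],1],[[0,-0.032,0],[2.7,3,2.7],1],[[0,-0.032,0],[2.7,2.9,2.7],1],[[0,-0.032,0],[2.7,2.9,2.8],1],[[0,-0.032,0],[2.7,2.9,2.8],1],[[0,-0.032,0],[2.7,2.9,2.8],1]]'>/dev/null
python3 -m crank '[[[0,-0.032,0],[2.7,2.9,2.8],1],[[0,-0.033,0],[2.7,2.9,2.8],1],[[0,0,0],[0,0,0],1],[[0,0,0],[0,0,0],1]]'>/dev/null
python3 -c "
from plan import *;from look import *
st();objs('14','side')
R=tool(158,35);c1=np.array([.44,-.098,.068]);plan([(c1-.1*R[:,2],R),(c1,R)])"
```

```text
t52.2 tcp [ 0.4999 -0.1222  0.2293] grasp [ 0.5142 -0.1279  0.24  ] q [  -3.8   40.    19.8  -17.2 -122.3   69.9] F [ 0.1 -0.2 -0.4] op 0.0875 gf 0.0
z [-0.762  0.302 -0.572] y [-0.371 -0.929  0.004]
side [181. 121.] ztop 0.069 xy 499 388 r 34 n 382
side [202. 129.] ztop 0.069 xy 535 313 r 34 n 389
side [225. 139.] ztop 0.068 xy 573 234 r 33 n 387
side [342. 185.] ztop 0.061 xy 767 -117 r 24 n 309
side [249. 226.] ztop 0.113 xy 439 -98 r 22 n 326
side [277. 306.] ztop 0.114 xy 368 -328 r 22 n 355
n 3 shift/row [0.0006, -0.0004, -0.0386] turn/row [0.05, -0.01, -0.09] bad 0 jmax/row 4 marg 54 [-4, 46, 15, -16, -112, 73] body 0.120
n 3 shift/row [-0.0253, 0.0102, -0.0191] turn/row [0.0, 0.0, 0.0] bad 0 jmax/row 5 marg 59 [-2, 44, 1, -17, -100, 75] body 0.063
```

```bash
python3 -m crank '[[[0.001,-0.001,-0.04],[0,0,-0.1],1],[[0.001,0,-0.04],[0.1,0,-0.1],1],[[0,0,-0.036],[0,0,-0.1],1],[[0,0,0],[0,0,0],1],[[-0.019,0.008,-0.014],[0,0,0],1],[[-0.019,0.008,-0.014],[0,0,0],1],[[-0.019,0.007,-0.014],[0,0,0],1],[[-0.019,0.008,-0.015],[0,0,0],1],[[0,0,0],[0,0,0],1],[[0,0,0],[0,0,0],1]]'
python3 -m crank '[[[0,0,0],[0,0,0],-1],[[0,0,0],[0,0,0],-1],[[0,0,0],[0,0,0],-1],[[0,0,0],[0,0,0],-1],[[0,0,0],[0,0,0],-1],[[0,0,0],[0,0,0],-1],[[0,0,0],[0,0,0],-1],[[0,0,0],[0,0,0],-1],[[0,0,0],[0,0,0],-1]]'
python3 -c "
from plan import *;from look import *
st()"
```

```text
clock: 53.25
tool_pos: [0.4268, -0.0918, 0.0605]
orientation: [-180.0, 54.8, -21.9]
force: [1.3, -0.2, 0.1]
opening: 0.0876
gripper_force: 0.0
clock: 54.15
tool_pos: [0.4255, -0.0921, 0.0584]
orientation: [180.0, 55.0, -22.0]
force: [0.2, -0.1, -1.0]
opening: 0.0298
gripper_force: 29.9
t54.1 tcp [ 0.4255 -0.0921  0.0584] grasp [ 0.4398 -0.0978  0.0692] q [ -1.9  44.    0.9 -16.6 -99.8  75.2] F [ 0.2 -0.1 -1. ] op 0.0298 gf 29.9
z [-0.759  0.307 -0.574] y [-0.375 -0.927  0.   ]
```

Column 1 is gripped. Next I'll lift it and roll it 180°.

```bash
python3 -m crank '[[[0,0,0.03],[0,0,0],-1],[[0,0,0.04],[0,0,0],-1],[[0,0,0.04],[0,0,0],-1],[[0,0,0],[-6.2,2.5,-4.7],-1],[[0,0,0],[-6.2,2.5,-4.7],-1],[[0,0,0],[-6.2,2.5,-4.7],-1],[[0,0,0],[-6.2,2.5,-4.7],-1],[[0,0,0],[-6.2,2.5,-4.7],-1],[[0,0,0],[-6.2,2.5,-4.7],-1],[[0,0,0],[-6.2,2.5,-4.7],-1],[[0,0,0],[-6.2,2.5,-4.7],-1],[[0,0,0],[-6.2,2.5,-4.7],-1]]'
python3 -m crank '[[[0,0,0],[-6.2,2.5,-4.7],-1],[[0,0,0],[-6.2,2.5,-4.7],-1],[[0,0,0],[-6.2,2.5,-4.7],-1],[[0,0,0],[-6.2,2.5,-4.7],-1],[[0,0,0],[-6.2,2.5,-4.7],-1],[[0,0,0],[-6.2,2.5,-4.7],-1],[[0,0,0],[-6.2,2.5,-4.7],-1],[[0,0,0],[-6.2,2.5,-4.7],-1],[[0,0,0],[-6.2,2.5,-4.7],-1],[[0,0,0],[-6.2,2.5,-4.7],-1],[[0,0,0],[-6.2,2.5,-4.7],-1],[[0,0,0],[-6.2,2.5,-4.7],-1]]'
python3 - <<'E'
from plan import *;from look import *
st();R=tool(158,55,180);f=np.array([np.cos(np.radians(158)),np.sin(np.radians(158)),0]);g=np.array([.613,-.248,.052])-.012*f
plan([(g+[0,0,.08],R),(g,R),(g-.08*R[:,2],R)])
E
```

```text
clock: 55.35
tool_pos: [0.4255, -0.092, 0.1683]
orientation: [126.2, 13.1, -102.6]
force: [0.8, 0.2, -1.8]
opening: 0.0292
gripper_force: 29.9
clock: 56.55
tool_pos: [0.4255, -0.092, 0.1683]
orientation: [168.8, -54.0, 171.8]
force: [-0.1, 0.6, -1.3]
opening: 0.0295
gripper_force: 29.9
t56.5 tcp [ 0.4255 -0.092   0.1683] grasp [ 0.4398 -0.0978  0.1792] q [  -2.    36.5    4.1  -17.3 -109.9  -99.9] F [-0.1  0.6 -1.3] op 0.0295 gf 29.9
z [-0.758  0.306 -0.576] y [0.296 0.948 0.114]
n 6 shift/row [0.0314, -0.0261, -0.0086] turn/row [-2.11, -2.7, -0.96] bad 0 jmax/row 4 marg 46 [-10, 46, 25, -7, -103, -102] body 0.148
n 2 shift/row [0.0, 0.0, -0.04] turn/row [0.0, 0.0, 0.0] bad 0 jmax/row 4 marg 48 [-10, 50, 22, -7, -96, -101] body 0.068
n 2 shift/row [0.0213, -0.0086, 0.0328] turn/row [0.0, 0.0, 0.0] bad 0 jmax/row 6 marg 38 [-10, 51, 34, -7, -107, -102] body 0.134
```

```bash
python3 -m crank '[[[0.031,-0.026,0],[-2.1,-2.7,-1],-1],[[0.031,-0.026,0],[-2.1,-2.7,-1],-1],[[0.031,-0.026,0],[-2.1,-2.7,-1],-1],[[0.031,-0.026,-0.01],[-2.1,-2.7,-1],-1],[[0.032,-0.026,-0.02],[-2.1,-2.7,-0.9],-1],[[0.032,-0.027,-0.022],[-2.1,-2.7,-0.9],-1],[[0,0,0],[0,0,0],-1],[[0,0,0],[0,0,0],-1]]'
python3 - <<'E'
from plan import *;from look import *
st();R=tool(158,55,180);f=np.array([np.cos(np.radians(158)),np.sin(np.radians(158)),0]);g=np.array([.613,-.248,.052])-.012*f
plan([(g+[0,0,.03],R),(g,R)])
a=shot("top","15")[0];b=shot("side","15")[0]
cv2.imwrite("pics/c15.png",np.hstack([cv2.resize(a[110:240,310:450],(400,371)),cv2.resize(b[190:320,260:400],(400,371))]))
E
```

```text
clock: 57.35
tool_pos: [0.613, -0.2492, 0.1151]
orientation: [179.7, -35.2, 158.4]
force: [-0.3, 1.2, -1.4]
opening: 0.0296
gripper_force: 29.9
t57.4 tcp [ 0.613  -0.2492  0.1151] grasp [ 0.623  -0.2533  0.1305] q [  -9.7   46.3   25.2   -7.4 -103.3 -101.5] F [-0.3  1.2 -1.4] op 0.0296 gf 29.9
z [-0.534  0.218 -0.817] y [0.372 0.928 0.005]
n 2 shift/row [0.0006, 0.0004, -0.0243] turn/row [-0.16, -0.04, -0.1] bad 0 jmax/row 2 marg 48 [-10, 48, 23, -7, -99, -101] body 0.098
n 1 shift/row [0.0, 0.0, -0.03] turn/row [0.0, 0.0, 0.0] bad 0 jmax/row 3 marg 50 [-10, 50, 22, -7, -96, -101] body 0.068
```

View pics/c15.png

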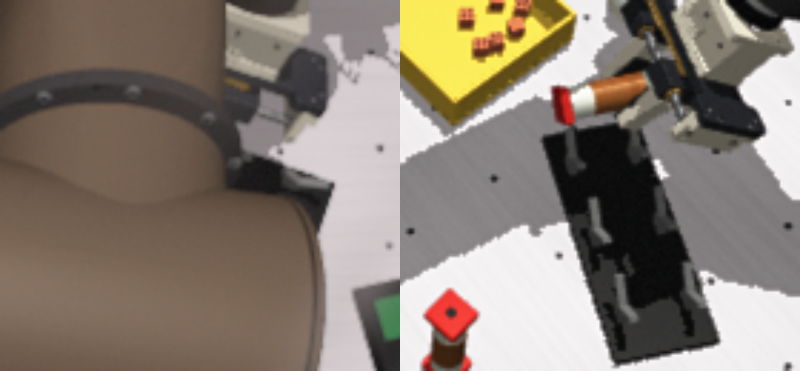

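The side view shows column 1 horizontal above the first saddle, at (590,95), and six blocks in the tray. Lowering it.

```bash
python3 -m crank '[[[0.001,0.001,-0.03],[-0.2,0,-0.1],-1],[[0,0,-0.02],[-0.1,0,-0.1],-1],[[0,0,-0.018],[0,0,0],-1],[[0,0,-0.006],[0,0,0],-1],[[0,0,-0.003],[0,0,0],-1],[[0,0,0],[0,0,0],-1],[[0,0,0],[0,0,0],-1]]'; python3 -c "from h import *;st()"
```

```text
clock: 58.15
tool_pos: [0.6151, -0.2483, 0.0406]
orientation: [180.0, -34.8, 158.1]
force: [-0.0, 0.3, -1.4]
opening: 0.0294
gripper_force: 29.9
t58.1 tcp [ 0.6151 -0.2483  0.0406] grasp [ 0.6251 -0.2523  0.056 ] q [  -9.5   49.7   22.    -7.1  -96.4 -101.1] F [-0.   0.3 -1.4] op 0.0294 gf 29.9
z [-0.53   0.214 -0.821] y [0.374 0.927 0.   ]
```

```bash
python3 -m crank '[[[0,0,-0.002],[0,0,0],-1],[[0,0,-0.002],[0,0,0],-1],[[0,0,0],[0,0,0],-1]]'; python3 -m crank '[[[0,0,-0.001],[0,0,0],-1],[[0,0,0],[0,0,0],-1]]';  python3 -c "from h import *;st()"
```

```text
clock: 58.45
tool_pos: [0.6145, -0.2481, 0.0354]
orientation: [180.0, -34.9, 158.0]
force: [-0.2, 0.8, -1.7]
opening: 0.0297
gripper_force: 29.9
clock: 58.65
tool_pos: [0.6145, -0.2481, 0.0344]
orientation: [-180.0, -34.9, 158.0]
force: [-0.4, -0.5, -1.0]
opening: 0.0294
gripper_force: 29.9
t58.6 tcp [ 0.6145 -0.2481  0.0344] grasp [ 0.6245 -0.2521  0.0498] q [  -9.5   50.1   21.8   -7.2  -96.  -101. ] F [-0.4 -0.5 -1. ] op 0.0294 gf 29.9
z [-0.531  0.214 -0.82 ] y [ 0.374  0.927 -0.   ]
```

```bash
python3 -m crank '[[[0,0,0],[0,0,0],-0.8],[[0,0,0],[0,0,0],0],[[0,0,0],[0,0,0],0.3],[[0,0,0],[0,0,0],0.3],[[0,0,0],[0,0,0],0.3],[[0.01,-0.004,0.016],[0,0,0],0.3],[[0.02,-0.008,0.032],[0,0,0],0.5],[[0.02,-0.008,0.032],[0,0,0],1],[[0,0,0.05],[0,0,0],1],[[0,0,0.05],[0,0,0],1],[[0,0,0],[0,0,0],1]]'
python3 - <<'E'
from plan import *;from look import *
st();im,d,P=shot("side","16");objs("17","side")
m=(d>0)&(P[...,2]>.051)&(P[...,2]<.09)&(P[...,0]>.5)&(P[...,0]<.72)&(P[...,1]<-.19)&(P[...,1]>-.31)
q=P[m];print(len(q),cv2.minAreaRect((q[:,:2]*1000).astype(np.float32)),np.percentile(q[:,2],[5,50,95,100]))
R=tool(158,35);c=np.array([.368,-.327,.068]);plan([(c-.1*R[:,2]+[0,0,.12],R),(c-.1*R[:,2],R),(c,R)])
cv2.imwrite("pics/c16.png",cv2.resize(im[190:320,260:400],(560,520)))
E
```

```text
clock: 59.75
tool_pos: [0.6666, -0.2697, 0.2233]
orientation: [-180.0, -34.2, 158.0]
force: [0.6, 0.2, 2.0]
opening: 0.0867
gripper_force: 0.0
t59.8 tcp [ 0.6666 -0.2697  0.2233] grasp [ 0.6764 -0.2736  0.2389] q [ -10.2   48.6   44.2   -7.5 -119.  -103.4] F [0.6 0.2 2. ] op 0.0867 gf 0.0
z [-0.521  0.21  -0.827] y [ 0.374  0.928 -0.   ]
side [290. 128.] ztop 0.108 xy 769 150 r 13 n 320
side [203. 129.] ztop 0.069 xy 538 314 r 34 n 388
side [225. 140.] ztop 0.069 xy 571 234 r 32 n 398
side [342. 185.] ztop 0.061 xy 767 -117 r 25 n 315
side [277. 306.] ztop 0.113 xy 369 -327 r 23 n 355
431 ((608.6312866210938, -252.04745483398438), (37.71038055419922, 112.13959503173828), 66.52093505859375) [0.05248731 0.06075203 0.06757356 0.07238047]
n 22 shift/row [-0.0107, -0.0038, 0.0008] turn/row [5.35, -2.16, 5.8] bad 0 jmax/row 9 marg 29 [-20, 43, 20, -2, -122, 88] body 0.240
n 3 shift/row [0.0, 0.0, -0.04] turn/row [0.0, 0.0, 0.0] bad 0 jmax/row 4 marg 54 [-20, 49, 15, -2, -111, 88] body 0.120
n 3 shift/row [-0.0253, 0.0102, -0.0191] turn/row [0.0, 0.0, 0.0] bad 0 jmax/row 5 marg 58 [-20, 46, 0, -2, -99, 89] body 0.063
```

View pics/c16.png

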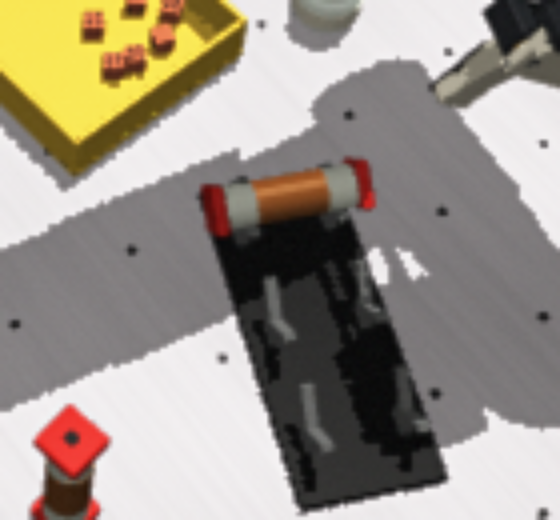

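Column 1 is seated in saddle 1, at (290,190) in the crop, with its cap tops at z=0.067. The tray holds six blocks. For column 2 I'll keep the current roll and roll back the other way.

Run:
```python
from plan import *
R=tool(158,35,180);c=np.array([.368,-.327,.068]);s=plan([(c-.1*R[:,2]+[0,0,.12],R),(c-.1*R[:,2],R),(c,R)])
f=np.array([np.cos(np.radians(158)),np.sin(np.radians(158)),0]);g=np.array([.552,-.394,.05])-.012*f;Rf=tool(158,55)
plan([(c+[0,0,.11],R),(c+[0,0,.11],tool(158,35,90)),(c+[0,0,.11],tool(158,35,0)),(g+[0,0,.08],Rf),(g,Rf),(g-.08*Rf[:,2],Rf)],start=s)
```

```text
n 6 shift/row [-0.0393, -0.0139, 0.003] turn/row [1.26, 3.14, -0.0] bad 0 jmax/row 4 marg 32 [-20, 43, 20, -2, -122, -92] body 0.240
n 3 shift/row [0.0, 0.0, -0.04] turn/row [0.0, 0.0, 0.0] bad 0 jmax/row 4 marg 54 [-20, 49, 15, -2, -111, -92] body 0.120
n 3 shift/row [-0.0253, 0.0102, -0.0191] turn/row [0.0, 0.0, 0.0] bad 0 jmax/row 5 marg 58 [-20, 46, 0, -2, -99, -91] body 0.063
n 3 shift/row [0.0, 0.0, 0.0367] turn/row [0.0, 0.0, 0.0] bad 0 jmax/row 3 marg 59 [-20, 39, 3, -2, -109, -92] body 0.173
n 11 shift/row [0.0, 0.0, 0.0] turn/row [6.21, -2.51, 4.69] bad 0 jmax/row 8 marg 61 [-20, 39, 3, -2, -109, -2] body 0.126
n 11 shift/row [0.0, 0.0, 0.0] turn/row [6.21, -2.51, 4.69] bad 0 jmax/row 8 marg 61 [-20, 39, 3, -2, -109, 88] body 0.173
n 5 shift/row [0.0399, -0.0146, -0.0105] turn/row [-1.5, -3.71, 0.0] bad 0 jmax/row 5 marg 47 [-20, 48, 25, -1, -103, 88] body 0.146
n 2 shift/row [0.0, 0.0, -0.04] turn/row [0.0, 0.0, 0.0] bad 0 jmax/row 4 marg 48 [-20, 51, 22, -1, -96, 88] body 0.066
n 2 shift/row [0.0213, -0.0086, 0.0328] turn/row [0.0, 0.0, 0.0] bad 0 jmax/row 6 marg 38 [-20, 53, 34, -1, -106, 88] body 0.132
```

```bash
python3 -m crank '[[[-0.039,-0.014,0.003],[1.3,3.1,0],1],[[-0.039,-0.014,0.003],[1.3,3.1,0],1],[[-0.039,-0.014,0.003],[1.3,3.1,0],1],[[-0.039,-0.014,0.003],[1.3,3.1,0],1],[[-0.04,-0.014,0.003],[1.2,3.2,0],1],[[-0.04,-0.014,0.003],[1.2,3.2,0],1],[[0,0,0],[0,0,0],1],[[0,0,-0.03],[0,0,0],1],[[0,0,-0.03],[0,0,0],1],[[0,0,-0.03],[0,0,0],1],[[0,0,0],[0,0,0],1],[[0,0,0],[0,0,0],1]]'
python3 - <<'E'
from look import *
st();objs("18");objs("18","side")
R=tool(158,35,180);c=np.array([.368,-.327,.068]);plan([(c-.1*R[:,2],R),(c,R)])
E
```

```text
clock: 61.05
tool_pos: [0.4284, -0.352, 0.1423]
orientation: [-180.0, -55.4, 158.0]
force: [0.7, -0.5, 0.6]
opening: 0.0876
gripper_force: 0.0
t61.0 tcp [ 0.4284 -0.352   0.1423] grasp [ 0.4427 -0.3578  0.153 ] q [ -20.2   47.4   15.7   -1.6 -113.6  -91.6] F [ 0.7 -0.5  0.6] op 0.0876 gf 0.0
z [-0.763  0.308 -0.569] y [ 0.374  0.927 -0.   ]
top [216. 114.] ztop 0.110 xy 769 150 r 12 n 318
top [308. 113.] ztop 0.061 xy 767 -116 r 24 n 316
top [186. 182.] ztop 0.070 xy 572 236 r 30 n 262
top [159. 196.] ztop 0.069 xy 535 315 r 30 n 294
top [133. 211.] ztop 0.070 xy 496 389 r 30 n 333
side [343. 185.] ztop 0.062 xy 769 -118 r 25 n 310
side [277. 306.] ztop 0.114 xy 368 -328 r 22 n 359
n 1 shift/row [0.0005, 0.0005, -0.0292] turn/row [-0.03, -0.11, -0.04] bad 0 jmax/row 3 marg 57 [-20, 49, 15, -2, -111, -92] body 0.120
n 3 shift/row [-0.0253, 0.0102, -0.0191] turn/row [0.0, 0.0, 0.0] bad 0 jmax/row 5 marg 58 [-20, 46, 0, -2, -99, -91] body 0.063
```

```bash
python3 -m crank '[[[0.001,0,-0.029],[0,-0.1,0],1],[[0,0,0],[0,0,0],1],[[-0.019,0.008,-0.014],[0,0,0],1],[[-0.019,0.008,-0.014],[0,0,0],1],[[-0.019,0.007,-0.014],[0,0,0],1],[[-0.019,0.008,-0.015],[0,0,0],1],[[0,0,0],[0,0,0],1],[[0,0,0],[0,0,0],1]]'
python3 -m crank '[[[0,0,0],[0,0,0],-1],[[0,0,0],[0,0,0],-1],[[0,0,0],[0,0,0],-1],[[0,0,0],[0,0,0],-1],[[0,0,0],[0,0,0],-1],[[0,0,0],[0,0,0],-1],[[0,0,0],[0,0,0],-1],[[0,0,0],[0,0,0],-1],[[0,0,0],[0,0,0],-1]]'
python3 -c "from h import *;st()"
```

```text
clock: 61.95
tool_pos: [0.3541, -0.3216, 0.058]
orientation: [180.0, -55.0, 158.1]
force: [0.2, -0.4, 0.0]
opening: 0.0877
gripper_force: 0.0
clock: 62.85
tool_pos: [0.3536, -0.3211, 0.0565]
orientation: [179.9, -55.1, 158.1]
force: [0.1, -0.0, -0.3]
opening: 0.0293
gripper_force: 30.0
t62.9 tcp [ 0.3536 -0.3211  0.0565] grasp [ 0.3679 -0.3268  0.0672] q [-20.   46.5   0.1  -1.7 -98.6 -91.4] F [ 0.1 -0.  -0.3] op 0.0293 gf 30.0
z [-0.76   0.308 -0.572] y [0.375 0.927 0.001]
```

```bash
python3 -m crank '[[[0,0,0.03],[0,0,0],-1],[[0,0,0.04],[0,0,0],-1],[[0,0,0.04],[0,0,0],-1],[[0,0,0],[6.2,-2.5,4.7],-1],[[0,0,0],[6.2,-2.5,4.7],-1],[[0,0,0],[6.2,-2.5,4.7],-1],[[0,0,0],[6.2,-2.5,4.7],-1],[[0,0,0],[6.2,-2.5,4.7],-1],[[0,0,0],[6.2,-2.5,4.7],-1],[[0,0,0],[6.2,-2.5,4.7],-1],[[0,0,0],[6.2,-2.5,4.7],-1],[[0,0,0],[6.2,-2.5,4.7],-1]]'>/dev/null
python3 -m crank '[[[0,0,0],[6.2,-2.5,4.7],-1],[[0,0,0],[6.2,-2.5,4.7],-1],[[0,0,0],[6.2,-2.5,4.7],-1],[[0,0,0],[6.2,-2.5,4.7],-1],[[0,0,0],[6.2,-2.5,4.7],-1],[[0,0,0],[6.2,-2.5,4.7],-1],[[0,0,0],[6.2,-2.5,4.7],-1],[[0,0,0],[6.2,-2.5,4.7],-1],[[0,0,0],[6.2,-2.5,4.7],-1],[[0,0,0],[6.2,-2.5,4.7],-1],[[0,0,0],[6.2,-2.5,4.7],-1],[[0,0,0],[6.2,-2.5,4.7],-1]]'>/dev/null
python3 - <<'E'
from plan import *;from look import *
st();R=tool(158,55);f=np.array([np.cos(np.radians(158)),np.sin(np.radians(158)),0]);g=np.array([.552,-.394,.05])-.011*f
plan([(g+[0,0,.08],R,6),(g,R)])
E
```

```text
t65.2 tcp [ 0.3536 -0.321   0.1662] grasp [ 0.3678 -0.3267  0.1771] q [ -19.9   39.2    2.8   -1.7 -108.2   80.3] F [ 0.1 -0.2 -1.6] op 0.0290 gf 29.9
z [-0.757  0.304 -0.578] y [-0.444 -0.889  0.115]
n 6 shift/row [0.0331, -0.0122, -0.0086] turn/row [-0.34, -3.39, 0.94] bad 0 jmax/row 4 marg 47 [-20, 47, 25, -1, -102, 88] body 0.146
n 2 shift/row [0.0, 0.0, -0.04] turn/row [0.0, 0.0, 0.0] bad 0 jmax/row 4 marg 49 [-20, 51, 22, -1, -95, 88] body 0.066
```

```bash
python3 -m crank '[[[0.033,-0.012,0],[-0.3,-3.4,0.9],-1],[[0.033,-0.012,0],[-0.3,-3.4,0.9],-1],[[0.033,-0.012,-0.01],[-0.3,-3.4,0.9],-1],[[0.033,-0.012,-0.01],[-0.3,-3.4,0.9],-1],[[0.033,-0.012,-0.016],[-0.4,-3.4,1],-1],[[0.034,-0.013,-0.016],[-0.4,-3.4,1],-1],[[0,0,0],[0,0,0],-1],[[0,0,0],[0,0,0],-1]]'
python3 - <<'E'
from plan import *;from look import *
im,d,P=shot("side","19");st();R=tool(158,55);f=np.array([np.cos(np.radians(158)),np.sin(np.radians(158)),0]);g=np.array([.552,-.394,.05])-.011*f
plan([(g,R)])
cv2.imwrite("pics/c19.png",cv2.resize(im[190:330,260:400],(560,560)))
E
```

```text
clock: 66.05
tool_pos: [0.5522, -0.3938, 0.1135]
orientation: [179.8, 35.1, -22.4]
force: [-0.1, -0.7, -1.5]
opening: 0.0294
gripper_force: 30.0
t66.1 tcp [ 0.5519 -0.3938  0.1141] grasp [ 0.562  -0.3979  0.1295] q [ -19.8   47.5   24.9   -1.3 -102.5   87.6] F [ 0.7 -0.3 -1.1] op 0.0290 gf 30.0
z [-0.533  0.216 -0.818] y [-0.379 -0.925  0.003]
n 2 shift/row [0.0001, -0.0001, -0.0398] turn/row [0.05, -0.07, 0.14] bad 0 jmax/row 4 marg 49 [-20, 51, 22, -1, -95, 88] body 0.066
```

View pics/c19.png

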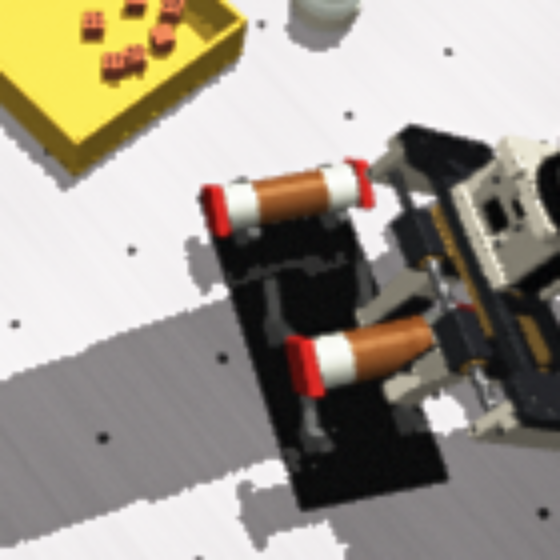

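Column 2 hangs level above saddle 3, at (350,355) in the crop, and column 1 is still seated. Now I'll lower it, release and retreat.

```bash
python3 -m crank '[[[0,0,-0.03],[0,-0.1,0.1],-1],[[0,0,-0.02],[0,0,0.1],-1],[[0,0,-0.018],[0,0,0],-1],[[0,0,-0.006],[0,0,0],-1],[[0,0,-0.003],[0,0,0],-1],[[0,0,-0.002],[0,0,0],-1],[[0,0,0],[0,0,0],-1],[[0,0,0],[0,0,0],-1]]'; python3 -c "from h import *;st()"
```

```text
clock: 66.9
tool_pos: [0.5529, -0.3943, 0.0364]
orientation: [179.9, 34.8, -22.1]
force: [0.3, 0.1, -1.4]
opening: 0.0292
gripper_force: 30.0
t66.9 tcp [ 0.5529 -0.3943  0.0364] grasp [ 0.5629 -0.3983  0.0518] q [-19.8  51.   21.6  -1.2 -95.4  88. ] F [ 0.3  0.1 -1.4] op 0.0292 gf 30.0
z [-0.53   0.213 -0.821] y [-0.376 -0.927  0.002]
```

```bash
python3 -m crank '[[[0,0,-0.002],[0,0,0],-1],[[0,0,0],[0,0,0],-1],[[0,0,0],[0,0,0],-1]]'
python3 -m crank '[[[0,0,0],[0,0,0],-0.8],[[0,0,0],[0,0,0],0],[[0,0,0],[0,0,0],0.3],[[0,0,0],[0,0,0],0.3],[[0,0,0],[0,0,0],0.3],[[0.01,-0.004,0.016],[0,0,0],0.3],[[0.02,-0.008,0.032],[0,0,0],0.5],[[0.02,-0.008,0.032],[0,0,0],1],[[0,0,0.05],[0,0,0],1],[[0,0,0.05],[0,0,0],1],[[0,0,0.03],[0,0,0],1],[[0,0,0],[0,0,0],1]]'
python3 - <<'E'
from look import *
st();objs("20");objs("20","side")
for n in("top","side"):
    im,d,P=shot(n,"21")
    for nm,x,y in(("s1",.613,-.248),("s3",.552,-.394)):
        m=(d>0)&(P[...,2]>.051)&(P[...,2]<.09)&(np.hypot(P[...,0]-x,P[...,1]-y)<.075)
        q=P[m]
        if len(q)>20:print(n,nm,len(q),cv2.minAreaRect((q[:,:2]*1000).astype(np.float32)),np.percentile(q[:,2],[50,95]).round(4))
a=cv2.imread("pics/top_21.png");b=cv2.imread("pics/side_21.png")
cv2.imwrite("pics/c21.png",np.hstack([cv2.resize(a[100:290,90:440],(400,217)),cv2.resize(b[60:340,120:400],(217,217))])if 0 else np.vstack([cv2.resize(a[100:290,90:440],(550,298)),cv2.resize(b[90:330,110:400],(550,300))[:300]]))
E
```

```text
clock: 67.2
tool_pos: [0.553, -0.3941, 0.0345]
orientation: [179.9, 34.8, -22.1]
force: [3.5, 1.3, 4.1]
opening: 0.0289
gripper_force: 29.9
clock: 68.4
tool_pos: [0.6035, -0.4153, 0.2497]
orientation: [179.8, 34.3, -22.2]
force: [-0.7, -0.8, -0.5]
opening: 0.0873
gripper_force: 0.0
t68.4 tcp [ 0.6035 -0.4153  0.2497] grasp [ 0.6134 -0.4192  0.2652] q [ -19.9   49.7   47.1   -1.2 -121.7   87.5] F [-0.7 -0.8 -0.5] op 0.0873 gf 0.0
z [-0.524  0.209 -0.826] y [-0.376 -0.927  0.003]
top [216. 114.] ztop 0.109 xy 770 150 r 12 n 318
top [308. 113.] ztop 0.061 xy 767 -116 r 23 n 314
top [187. 182.] ztop 0.069 xy 572 235 r 30 n 265
top [159. 196.] ztop 0.069 xy 535 314 r 30 n 292
top [133. 211.] ztop 0.069 xy 496 389 r 30 n 335
side [225. 139.] ztop 0.069 xy 571 237 r 33 n 391
side [342. 185.] ztop 0.061 xy 768 -118 r 24 n 313
top s1 113 ((646.4698486328125, -265.3892822265625), (34.48495101928711, 29.359567642211914), 74.80469512939453) [0.0616 0.0684]
side s1 433 ((608.7991943359375, -252.72576904296875), (37.277992248535156, 112.3231201171875), 65.12031555175781) [0.0609 0.0677]
side s3 521 ((549.808837890625, -395.6043701171875), (36.16526794433594, 112.0115966796875), 67.38639831542969) [0.0613 0.0684]
```

View pics/c21.png

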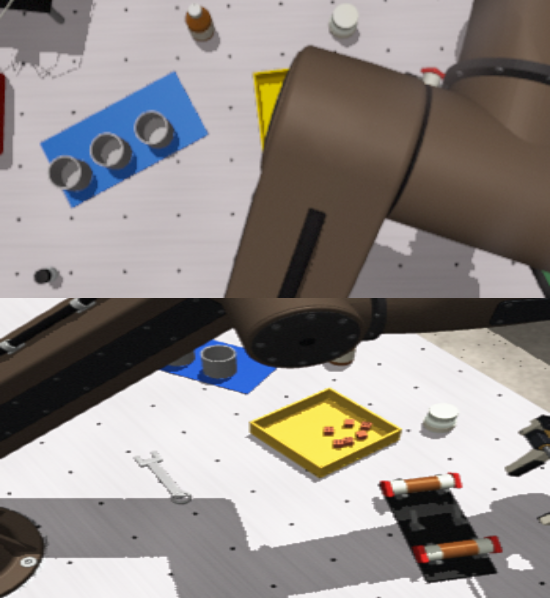

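All six blocks are in the tray and both columns are seated. I'll check the left beaker's margin to the pad edge numerically.

Run:
```python
from h import *
im=cv2.imread("pics/top0.png");P=cloud("top",np.load("pics/top0.npy"))
e=np.array([-np.sin(np.radians(27.1)),np.cos(np.radians(27.1))]);n=np.array([e[1],-e[0]])
hsv=cv2.cvtColor(im,cv2.COLOR_BGR2HSV);q=P[(cv2.inRange(hsv,(105,150,60),(125,255,255))>0)&(abs(P[...,2])<.01)][:,:2]
print("pad e",np.percentile(q@e,[0,.3,99.7,100]).round(4),"n",np.percentile(q@n,[0,.3,99.7,100]).round(4))
im,d,P=shot("top","22")
for c in((.496,.389),(.535,.314),(.572,.235)):
    m=(d>0)&(P[...,2]>.055)&(P[...,2]<.08)&(np.hypot(P[...,0]-c[0],P[...,1]-c[1])<.036);b=P[m][:,:2]
    print("beaker e",(b@e).min().round(4),(b@e).max().round(4),"n",(b@n).min().round(4),(b@n).max().round(4))
```

```text
pad e [-0.1332 -0.1321  0.1528  0.1541] n [0.5702 0.5711 0.7079 0.7091]
beaker e 0.0898 0.15 n 0.5905 0.6491
beaker e 0.0067 0.0655 n 0.5898 0.6495
beaker e -0.0806 -0.0221 n 0.587 0.6466
```

The left beaker is about 5 mm inside the pad edge, the others have more room, and the arm is clear of everything. Handing in.

```bash
python3 -c "
from plant import close_job
print(close_job())"
```

```text
the job is handed in; nothing more can be done
None
```

The job is handed in: all six blocks are in the yellow tray, the three emptied beakers stand upright on the blue pad (the tightest about 5 mm inside its edge), and both columns that were out lie in saddles 1 and 3; the bottle and jar did not move, I went nowhere near the vial, and the hand-in gave no verdict.

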